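# Load the slide-drying rail and start it by its membrane keys

### The job

While the rail of the drying station is still empty, press the white zero key firmly until it trips. Then hook every slide carrier that is there onto the rail at its open right-hand end and slide it along, under the keeper bar, to the mark of its own colour, and let it hang there freely. When all hang still at their marks, press the green start key firmly, without ramming it, and keep it down for a full second; do not press the red key, leave the other things alone, and put right any carrier that gets knocked out of place.

Things in the scene. Friction and masses are not known exactly. Their poses are not given: they have to be found in the camera images.
- carrier_yellow: slide carrier (may be absent): steel basket of glass slides, foot 70 x 54 mm, 170 high, 0.16 kg, stands free; yellow grip tab. Origin under the foot (x -32 to 38), z up; basket top z = 55 mm. Tab: centre at x = -28, y = 0, z = 141 mm, 30 wide in y, 10 thick in x, 58 high; take it from above, fingers closing along y. Below it two wires; from its foot the hook runs to +x (away from the robot at the start)
- carrier_yellow_hook (a point): yellow carrier: where the rail's centre lies when it hangs properly, 113.4 mm above the foot, at its x = y = 0. The hook, 27 mm wide in y, is an upside-down V over this point, outer top at z = 127.5 mm, and ends in a tip at x = 12 mm pointing down to z = 94.5 mm. The rail enters from the +x side, between tip and basket top (z 55 to 94.5 mm)
- mark_yellow_rail (a point): yellow mark of the drying station: a yellow band on the rail, with a plate of that colour on the base in front of it. Point on the rail's centre line; axes as the station's (y along the rail)
- carrier_blue: slide carrier (may be absent): steel basket of glass slides, foot 70 x 54 mm, 170 high, 0.16 kg, stands free; blue grip tab. Origin under the foot (x -32 to 38), z up; basket top z = 55 mm. Tab: centre at x = -28, y = 0, z = 141 mm, 30 wide in y, 10 thick in x, 58 high; take it from above, fingers closing along y. Below it two wires; from its foot the hook runs to +x (away from the robot at the start)
- carrier_blue_hook (a point): blue carrier: where the rail's centre lies when it hangs properly, 113.4 mm above the foot, at its x = y = 0. The hook, 27 mm wide in y, is an upside-down V over this point, outer top at z = 127.5 mm, and ends in a tip at x = 12 mm pointing down to z = 94.5 mm. The rail enters from the +x side, between tip and basket top (z 55 to 94.5 mm)
- mark_blue_rail (a point): blue mark of the drying station: a blue band on the rail, with a plate of that colour on the base in front of it. Point on the rail's centre line; axes as the station's (y along the rail)
- carrier_orange: slide carrier (may be absent): steel basket of glass slides, foot 70 x 54 mm, 170 high, 0.16 kg, stands free; orange grip tab. Origin under the foot (x -32 to 38), z up; basket top z = 55 mm. Tab: centre at x = -28, y = 0, z = 141 mm, 30 wide in y, 10 thick in x, 58 high; take it from above, fingers closing along y. Below it two wires; from its foot the hook runs to +x (away from the robot at the start)
- carrier_orange_hook (a point): orange carrier: where the rail's centre lies when it hangs properly, 113.4 mm above the foot, at its x = y = 0. The hook, 27 mm wide in y, is an upside-down V over this point, outer top at z = 127.5 mm, and ends in a tip at x = 12 mm pointing down to z = 94.5 mm. The rail enters from the +x side, between tip and basket top (z 55 to 94.5 mm)
- mark_orange_rail (a point): orange mark of the drying station: an orange band on the rail, with a plate of that colour on the base in front of it. Point on the rail's centre line; axes as the station's (y along the rail)
- carrier_black: slide carrier (may be absent): steel basket of glass slides, foot 70 x 54 mm, 170 high, 0.16 kg, stands free; black grip tab. Origin under the foot (x -32 to 38), z up; basket top z = 55 mm. Tab: centre at x = -28, y = 0, z = 141 mm, 30 wide in y, 10 thick in x, 58 high; take it from above, fingers closing along y. Below it two wires; from its foot the hook runs to +x (away from the robot at the start)
- carrier_black_hook (a point): black carrier: where the rail's centre lies when it hangs properly, 113.4 mm above the foot, at its x = y = 0. The hook, 27 mm wide in y, is an upside-down V over this point, outer top at z = 127.5 mm, and ends in a tip at x = 12 mm pointing down to z = 94.5 mm. The rail enters from the +x side, between tip and basket top (z 55 to 94.5 mm)
- mark_black_rail (a point): black mark of the drying station: a black band on the rail, with a plate of that colour on the base in front of it. Point on the rail's centre line; axes as the station's (y along the rail)
- station: white drying station, fixed: base 170 x 510 x 20 mm, back panel 210 mm high. Origin at the underside below the rail's middle; x away from the robot, y along the rail to the left. Panel face at x = 67 mm, base front edge at x = -70 mm. Rail: rod 10 mm thick, centre 165 mm up, on posts at y = -237 and 237 mm. Marks at about y = -85, -3, 79, 161 mm, colours in any order
- rail_mid (a point): middle of the rail, on its centre line; station axes. Keeper bar: rod 8 mm thick along the rail, 29 mm above it (centres), x = 4 mm, from y = -139 to 234 mm. A hung carrier has 10 mm of upward play below it, so it can neither be hooked on nor lifted off there. Carriers slide beneath it but cannot pass one another
- rail_entry (a point): point on the rail's centre line in the middle of the open right-hand end (90 mm long, between post and keeper bar, y = -229 to -139 mm of the station), where carriers are hooked on; axes as the station's
- zero_key_top (a point): white zero key on the grey pod (85 x 175 x 36 mm, fixed): middle of its top face, axes as the pod's. 30 mm square, top 4 mm above the pod and 40 mm above the worktop; three keys 50 mm apart along y, in any order. Membrane key, pressed straight down: gives 1.5 mm, trips at 6 N, at its stop at 8 N, springs back; over 45 N damages it
- start_key_top (a point): green start key on the grey pod (85 x 175 x 36 mm, fixed): middle of its top face, axes as the pod's. 30 mm square, top 4 mm above the pod and 40 mm above the worktop; three keys 50 mm apart along y, in any order. Membrane key, pressed straight down: gives 1.5 mm, trips at 6 N, at its stop at 8 N, springs back; over 45 N damages it
- stop_key_top (a point): red stop key (do not press) on the grey pod (85 x 175 x 36 mm, fixed): middle of its top face, axes as the pod's. 30 mm square, top 4 mm above the pod and 40 mm above the worktop; three keys 50 mm apart along y, in any order. Membrane key, pressed straight down: gives 1.5 mm, trips at 6 N, at its stop at 8 N, springs back; over 45 N damages it
- timer: white bench timer, 62 x 62 x 16 mm, a bystander; origin under its centre
- red_lid: red screw lid, 58 mm across, 12 mm high, a bystander; origin under its centre
- clear_cup: clear open cup, 58 mm across, 62 mm high, a bystander; origin under its centre
- specimen_cup: specimen cup with red lid, 70 mm across, 72 mm high, a bystander; origin under its centre
Things that resemble listed ones, but are neither listed nor needed, are in the scene too. What is shaped like the carrier_yellow but pink is not meant.

How it is judged:
On the way, in this order (a step that is already met when the one before it is completed fails the run):
1. the white zero key is pressed with 6 N or more while no carrier is off the worktop (contact force between zero_key and anything else above 6 N and height (world z) of each of carrier_yellow, carrier_blue, carrier_orange, carrier_black below 0.03 m), for 0.1 s.
2. every carrier present hangs still on the rail at the mark of its colour (x of carrier_yellow_hook in the frame of mark_yellow_rail between -0.008 and 0.008 m and y of carrier_yellow_hook in the frame of mark_yellow_rail between -0.008 and 0.008 m and z of carrier_yellow_hook in the frame of mark_yellow_rail between -0.007 and 0.007 m and angle between each of carrier_yellow, carrier_blue, carrier_orange, carrier_black's own z axis and vertical below 0.2 rad and linear speed of each of carrier_yellow, carrier_blue, carrier_orange, carrier_black below 0.03 m/s and x of carrier_blue_hook in the frame of mark_blue_rail between -0.008 and 0.008 m and y of carrier_blue_hook in the frame of mark_blue_rail between -0.008 and 0.008 m and z of carrier_blue_hook in the frame of mark_blue_rail between -0.007 and 0.007 m and x of carrier_orange_hook in the frame of mark_orange_rail between -0.008 and 0.008 m and y of carrier_orange_hook in the frame of mark_orange_rail between -0.008 and 0.008 m and z of carrier_orange_hook in the frame of mark_orange_rail between -0.007 and 0.007 m and x of carrier_black_hook in the frame of mark_black_rail between -0.008 and 0.008 m and y of carrier_black_hook in the frame of mark_black_rail between -0.008 and 0.008 m and z of carrier_black_hook in the frame of mark_black_rail between -0.007 and 0.007 m), for 0.3 s.
3. the green start key is kept down with 6 N or more while all carriers hang at their marks (all of step 2 and contact force between start_key and anything else above 6 N), for 0.6 s.
At the end, for the whole second after the job is handed in: Every carrier present hangs freely and at rest on the rail, its hook point within 8 mm of the mark of its colour along and across the rail and within 7 mm in height, tilted less than 0.2 rad; no key is pressed (all of step 2 and contact force between each of zero_key, start_key, stop_key and anything else below 0.5 N); the robot touches nothing.
It fails at once if the red stop key is pressed (over 4 N) (contact force between stop_key and anything else above 4 N).
It fails at once if a membrane key is rammed (over 45 N) (contact force between any of zero_key, start_key and anything else above 45 N).
It fails at once if a bystander is moved by more than 40 mm (distance of any of timer, red_lid, clear_cup, specimen_cup from where it was at the start of the episode above 0.04 m).
Of carrier_yellow, carrier_blue, carrier_orange, carrier_black only 3 to 4 are there at a start; the rules pass over those that are not, and their reading is None.
At some moment in a run one of carrier_yellow, carrier_blue, carrier_orange, carrier_black may be knocked a few centimetres aside while the robot is not near it.
It also fails if it takes over 210 s, if anything falls off the work surface, if the arm or the gripper's body presses on something with over 40 N, if the wrist force passes 120 N, or if a joint passes its speed limit or range.

### The arm

A 6-joint arm with a two-finger parallel gripper is mounted at the origin on a cart in front of the work surface, level with it; the furniture and walls round the work are solid. World frame = base frame: x ahead of the robot, y to its left, z up, the work surface at z = 0. Lengths are in m, angles in rad, forces in N, time in s.
With the tool pointing down it reaches from about 0.325 to 0.9 m from the base axis. Payload 6.1 kg.
Tool frame: the origin (TCP) lies at the very end of the fingers, on their centre line; the grasp point (between the pads) lies 19 mm behind it; z points along the fingers, y is the direction in which the jaws open and shut (so a half turn about z gives the same grasp; the last joint's range is limited). The gripper opens to 87 mm and grips with 3 to 60 N. Pads are 19 mm wide; open, the fingers measure 117 mm over their backs; the gripper's body (75 mm by 190 mm) begins 51 mm behind the grasp point.
Start: joints at [1.165, 0.22, 1.526, -0, 1.395, -0.126], TCP at [0.173, 0.601, 0.223] pointing down, gripper open.
Joint ranges: [-2.98, 2.98], [-0.91, 2.08], [0.09, 2.57], [-1.24, 4.39], [0.2, 2.65], [-2.68, 2.68]. Speed limits (rad/s): [2.57, 2.57, 3.01, 3.14, 3.14, 3.14].

### API

Orientations are given as a unit quaternion [x, y, z, w].
In Python, from rig import state, imaging, robot gives the robot as it stands. The module is installed in compiled form; this text tells all that it offers.
- The arm moves only by the tool step_arm, never from a script. Its argument "motion" is a list of rows, each an object with "offset": the shift along the tool's x, y, z in mm, a list of three; "twist": the turn about the tool's z in rad. A call has 1 to 20 rows; each row shifts and turns the commanded pose from where the row before left it, along the tool's axes as they then stand; what a row does not reach is not made up. A row lasts 1/10 s, in which the tool goes at most 50 mm and 8.59 degrees, less where a joint would pass 70% of its speed; a pose out of reach is approached as far as the arm can. A call with a gripper value outside its range is refused whole. "grip" is the closure in counts, from 0 (fully open) to 255 (shut), set as the call begins (left out, the last holds). The fingers move at their own pace and stop on an object; the grip force is fixed at half the most. Time passes only in rows, so rows that do not move let the fingers close. It gives the time, the measured TCP pose, the force and the opening at its end, in the units of the state.
- state(): the state, without advancing time (a new reading comes with each control period).
- imaging.capture(name): name is "scene" or "top" or "wrist"; returns a dict with "img" (420x560x3 uint8, red, green, blue), "z_map" (420x560 float32, m along the optical axis (not along the pixel's ray), 0 where there is no reading), "fx", "fy", "cx", "cy" (pixels), "camera_from_world" (4x4, takes a point from world to camera coordinates). Camera axes: x right, y down, z forward; pixel columns grow to the right and rows downward; lengths in m; the calibration is good to about 2 mm. The wrist camera is an equidistant fisheye: a pixel r from the principal point sees the ray r / f radians off the axis. A picture is of the moment at which its call begins.
- robot.sign_off(): hands the job in, once; it reports no verdict.
The state is a dict: "clock": time; "q": joint angles; "joint_velocities": joint speeds; "effort": joint torques, N m; "position": TCP position; "orientation": TCP orientation; "force": force on the tool from outside, world axes, zero at the start; "torque": the same for the moment, N m; "grip_width": finger opening in m.
Only numpy, scipy, OpenCV 4.12 (cv2) and the standard library are available. Lean on these libraries where they do the work, as an engineer would, in place of code of your own. Each camera call takes 0.05 s, during which the arm holds its last target.

## Working session

There is one attempt and no reset: what is moved stays moved. The work goes in short steps, Python scripts to look and compute and a tool call to move; the robot and the scene stay as the last step left them, time stands still between calls to the robot, and variables do not carry over. Pictures are saved under pics/ and viewed, and the job is handed in when it is done.

Besides the shell and the picture viewer there is one more tool, called after ">>>" as name([rows], argument=value, ...), one row to a line, values as JSON. step_arm: Moves the arm, as the interface text tells. Its arguments: {"type":"object","properties":{"motion":{"type":"array"},"grip":{"type":"number"}},"required":["motion"]}

```bash
mkdir -p pics
cat > h.py <<'E'
import numpy as np, cv2
from rig import state, imaging, robot
def cap(n):
    c=imaging.capture(n); return c
def save(c,name,crop=None,scale=1):
    im=cv2.cvtColor(c["img"],cv2.COLOR_RGB2BGR)
    if crop: u0,v0,u1,v1=crop; im=im[v0:v1,u0:u1]
    if scale!=1: im=cv2.resize(im,None,fx=scale,fy=scale,interpolation=cv2.INTER_CUBIC)
    cv2.imwrite("pics/"+name+".png",im)
def ray(c,u,v,fish=False):
    x=(u-c["cx"])/c["fx"]; y=(v-c["cy"])/c["fy"]
    if fish:
        r=np.hypot(x,y); s=np.tan(r)/r if r>1e-9 else 1; x*=s;y*=s
    d=np.array([x,y,1.0]); M=np.linalg.inv(c["camera_from_world"])
    return M[:3,3],M[:3,:3]@d
def depth_pt(c,u,v,fish=False):
    o,d=ray(c,u,v,fish); return o+d*c["z_map"][int(round(v)),int(round(u))]
def plane_pt(c,u,v,z,fish=False):
    o,d=ray(c,u,v,fish); return o+d*(z-o[2])/d[2]
E
python3 - <<'E'
from h import *
s=state(); print(s)
for n in ("scene","top","wrist"):
    c=cap(n); save(c,n+"0"); np.savez("pics/"+n+"0.npz",**c); print(n,c["fx"],c["cx"],c["cy"],np.linalg.inv(c["camera_from_world"]).round(3).tolist())
E
```

```text
{'clock': 0.0, 'q': array([ 1.16492237e+00,  2.21200695e-01,  1.52764360e+00, -2.19017221e-05,
        1.39468285e+00, -1.26075238e-01]), 'joint_velocities': array([ 0.00092313,  0.0007235 ,  0.0015634 , -0.00121513, -0.00072104,
       -0.00160235]), 'effort': array([ 7.09773394e-04, -4.94634533e+01, -3.87367344e+01,  6.98479288e-02,
        5.77320205e-02, -1.21681633e-04]), 'position': array([0.17234657, 0.60011203, 0.22143581]), 'orientation': array([ 1.39441483e-01,  9.90229841e-01, -9.36067796e-04, -2.43839735e-04]), 'force': array([-0.00243292, -0.4640804 , -0.50791992]), 'torque': array([ 0.01964041,  0.01749964, -0.02619993]), 'grip_width': 0.08702114719263056}
scene 432.46782914333744 277.85999033769787 204.21474891505548 [[0.654, -0.58, 0.486, -0.134], [-0.756, -0.497, 0.425, -0.512], [-0.005, -0.645, -0.764, 1.075], [0.0, 0.0, 0.0, 1.0]]
top 415.82481038700826 276.8054987851868 206.48092875441822 [[-0.024, -0.987, 0.16, 0.315], [-1.0, 0.025, 0.007, 0.025], [-0.011, -0.159, -0.987, 1.175], [0.0, 0.0, 0.0, 1.0]]
wrist 325.19226210127806 282.59967924796126 214.87540967610624 [[0.277, 0.923, 0.266, 0.099], [0.961, -0.266, -0.078, 0.621], [-0.001, 0.277, -0.961, 0.383], [0.0, 0.0, 0.0, 1.0]]
```

View pics/scene0.png

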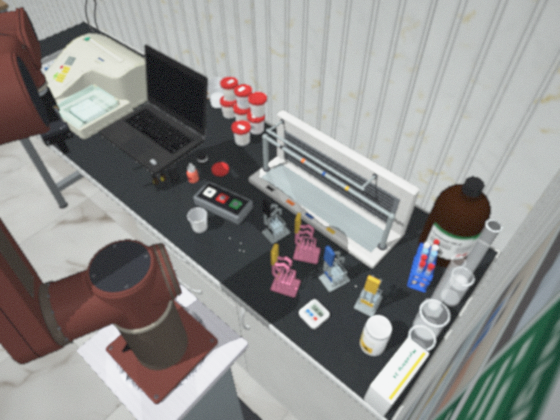

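View pics/top0.png

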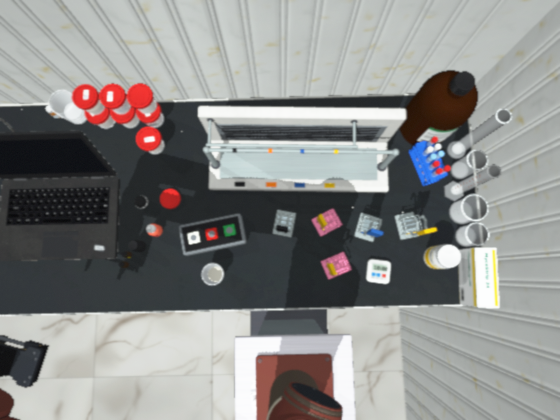

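View pics/wrist0.png

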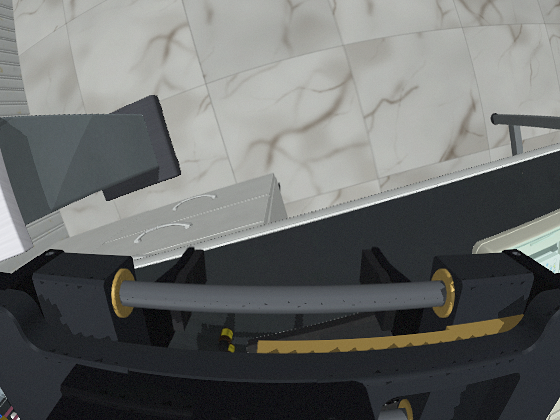

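Run:
```python
from h import *
c=dict(np.load("pics/top0.npz")); save(c,"top_c1",(170,130,310,290),5) if 0 else save(c,"top_c1",(260,190,450,290),4); save(c,"top_c2",(170,90,410,290),3)
c=dict(np.load("pics/scene0.npz")); save(c,"sc_c1",(250,200,400,320),5); save(c,"sc_c2",(180,110,420,260),3)
```

```text
(no output)
```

View pics/top_c1.png

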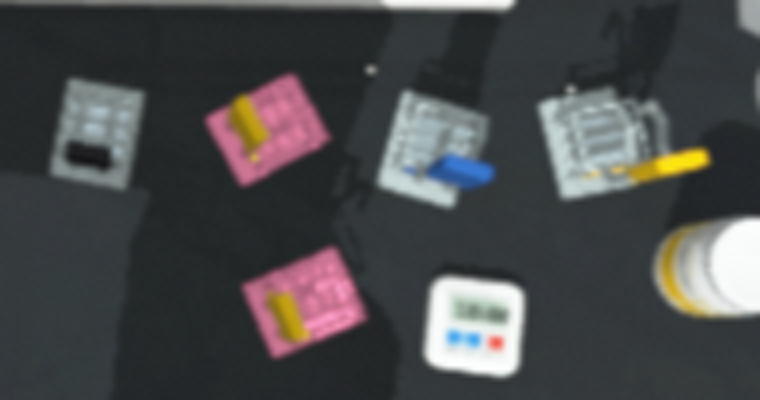

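View pics/top_c2.png

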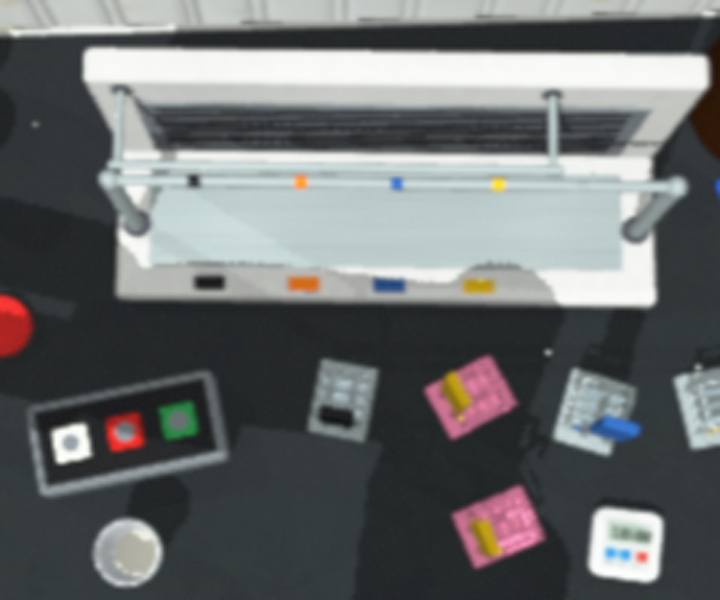

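View pics/sc_c1.png

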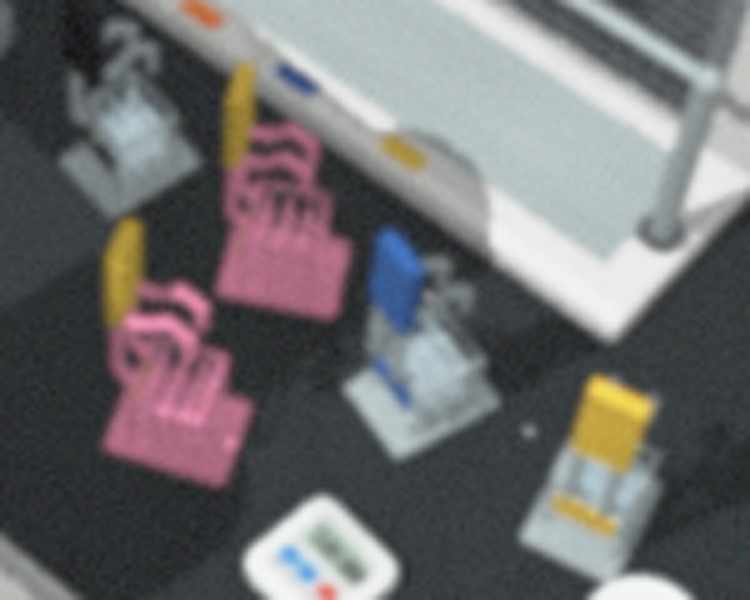

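View pics/sc_c2.png

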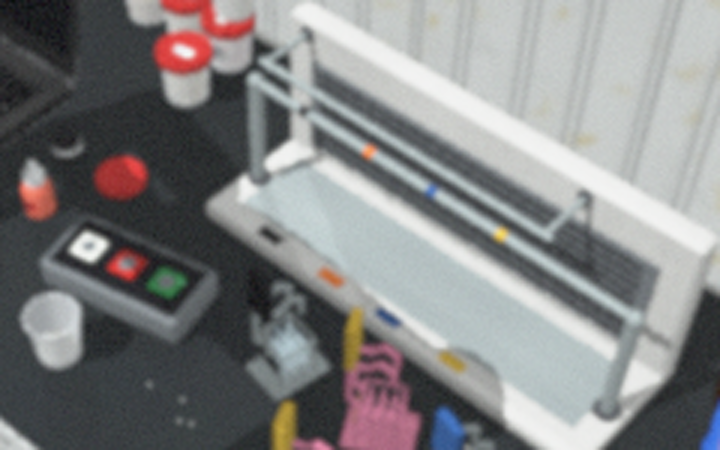

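```bash
cat >> h.py <<'E'
def cloud(c,fish=False):
    v,u=np.mgrid[0:420,0:560].astype(float)
    x=(u-c["cx"])/c["fx"]; y=(v-c["cy"])/c["fy"]
    if fish:
        r=np.maximum(np.hypot(x,y),1e-9); s=np.tan(np.minimum(r,1.5))/r; x=x*s;y=y*s
    z=c["z_map"].astype(float); P=np.stack([x*z,y*z,z],-1)
    M=np.linalg.inv(c["camera_from_world"]); W=P@M[:3,:3].T+M[:3,3]
    W[z<=0]=np.nan
    return W
E
python3 - <<'E'
from h import *
for n in ("top","scene"):
    c=dict(np.load(f"pics/{n}0.npz")); W=cloud(c); I=c["img"]; hsv=cv2.cvtColor(I,cv2.COLOR_RGB2HSV)
    print(n)
    def pr(lbl,m):
        k,L=cv2.connectedComponents(m.astype(np.uint8))
        for i in range(1,k):
            mm=L==i
            if mm.sum()<8: continue
            p=W[mm]; vv,uu=np.nonzero(mm)
            print(lbl,mm.sum(),"px",uu.mean().round(1),vv.mean().round(1),"med",np.nanmedian(p,0).round(4),"min",np.nanpercentile(p,3,0).round(3),"max",np.nanpercentile(p,97,0).round(3))
    X,Y,Z=W[...,0],W[...,1],W[...,2]
    area=(X>0.2)&(X<0.8)&(Y>-0.65)&(Y<0.45)
    pr("tab",area&(Z>0.118)&(Z<0.175)&(X<0.52))
    pr("keys",area&(Z>0.03)&(Z<0.05)&(hsv[...,2]>60)&(Y>0.1)&(X<0.5))
    for nm,lo,hi in (("red",0,8),("red2",172,180),("yel",20,32),("blue",105,125),("orange",9,17)):
        pr(nm,area&(hsv[...,0]>=lo)&(hsv[...,0]<=hi)&(hsv[...,1]>130)&(hsv[...,2]>70))
E
```

```text
top
tab 1695 px 512.3 251.9 med [ 0.3533 -0.5393  0.1469] min [ 0.208 -0.545  0.12 ] max [ 0.51  -0.537  0.173]
tab 137 px 324.6 219.2 med [ 0.4458 -0.0805  0.1433] min [ 0.429 -0.114  0.119] max [ 0.467 -0.067  0.172]
tab 24 px 279.6 218.1 med [0.4547 0.0261 0.123 ] min [0.445 0.023 0.119] max [0.465 0.031 0.128]
tab 106 px 283.1 225.8 med [0.4266 0.0168 0.1608] min [0.419 0.003 0.119] max [0.46  0.036 0.173]
tab 26 px 423.7 220.2 med [ 0.4401 -0.3385  0.1223] min [ 0.43  -0.342  0.119] max [ 0.452 -0.335  0.128]
tab 151 px 374.3 229.2 med [ 0.4136 -0.206   0.1417] min [ 0.403 -0.226  0.119] max [ 0.446 -0.192  0.173]
tab 33 px 416.5 222.6 med [ 0.4332 -0.3196  0.1221] min [ 0.421 -0.324  0.118] max [ 0.45  -0.316  0.128]
tab 85 px 426.3 230.7 med [ 0.4101 -0.3273  0.1682] min [ 0.404 -0.347  0.123] max [ 0.417 -0.32   0.173]
tab 28 px 339.1 260.6 med [ 0.343  -0.1187  0.1234] min [ 0.338 -0.131  0.119] max [ 0.35  -0.109  0.129]
tab 109 px 333.7 268.9 med [ 0.3231 -0.0959  0.164 ] min [ 0.311 -0.133  0.119] max [ 0.337 -0.087  0.174]
keys 566 px 210.9 235.5 med [0.4111 0.2171 0.035
[... 6925 characters left out ...]
2  0.0398] min [ 0.417 -0.346  0.036] max [ 0.422 -0.324  0.045]
yel 23 px 366.2 347.4 med [ 0.322  -0.4009  0.0288] min [ 0.32  -0.411  0.024] max [ 0.327 -0.384  0.035]
yel 72 px 405.8 376.7 med [ 0.2904 -0.5097  0.1051] min [ 0.234 -0.513  0.103] max [ 0.355 -0.506  0.108]
blue 502 px 418.5 273.5 med [ 0.5764 -0.3945  0.0426] min [ 0.558 -0.428 -0.003] max [ 0.659 -0.352  0.068]
blue 147 px 328.6 254.6 med [ 0.4082 -0.2062  0.1518] min [ 0.403 -0.22  -0.002] max [ 0.522 -0.146  0.171]
orange 14 px 289.7 202.1 med [0.567  0.0512 0.0206] min [0.563 0.042 0.018] max [0.573 0.062 0.024]
orange 9 px 456.1 205.8 med [ 0.6952 -0.3904  0.2303] min [ 0.69  -0.394  0.225] max [ 0.699 -0.386  0.234]
```

```bash
cat >> h.py <<'E'
from scipy.spatial.transform import Rotation as R
def plan(x,y,z,yaw=None):
    s=state(); q=R.from_quat(s["orientation"]); M=q.as_matrix()
    d=np.array([x,y,z])-s["position"]; t=M.T@d
    cy=np.arctan2(M[1,0],M[0,0])
    tw=None if yaw is None else -((yaw-cy+np.pi)%(2*np.pi)-np.pi)
    print("pos",s["position"].round(4),"yaw",cy.round(4),"zaxis",M[:,2].round(3),"offset mm",(t*1000).round(1),"twist",tw)
E
python3 - <<'E'
from h import *
plan(0.419,0.265,0.20,np.pi)
pts=[]
for n in ("top","scene"):
    c=dict(np.load(f"pics/{n}0.npz")); W=cloud(c).reshape(-1,3)
    m=(W[:,2]>0.16)&(W[:,2]<0.175)&(abs(W[:,0]-0.617)<0.022)&(W[:,1]>-0.27)&(W[:,1]<0.21)
    p=W[m]; print(n,m.sum(),p[:,1].min(),p[:,1].max())
    A=np.c_[p[:,1],np.ones(len(p))]
    w=np.ones(len(p),bool)
    for _ in range(4):
        k=np.linalg.lstsq(A[w],p[w,0],rcond=None)[0]; r=p[:,0]-A@k; w=abs(r)<0.008
    print("x =",k,w.sum(), "z",np.median(p[w,2]),np.percentile(p[w,2],95))
    # foot rects
    for nm,tx,ty in (("black",.424,.018),("blue",.408,-.207),("yellow",.409,-.335)):
        F=W[(np.hypot(W[:,0]-tx-.02,W[:,1]-ty)<0.085)&(W[:,2]>0.004)&(W[:,2]<0.06)]
        (cx,cy),(w_,h_),a=cv2.minAreaRect((F[:,:2]*1000).astype(np.float32)); print(nm,len(F),cx,cy,w_,h_,a)
E
```

```text
pos [0.1724 0.6002 0.2217] yaw 2.8618 zaxis [-0.001 -0.001 -1.   ] offset mm [-329.6 -254.1   22. ] twist -0.27983456374607485
top 800 -0.269868172634164 0.20956833917913248
x = [0.04127273 0.61910828] 797 z 0.16869091444874673 0.17226008312854396
black 345 444.175048828125 19.564979553222656 162.30125427246094 150.68101501464844 67.4605484008789
blue 461 428.88189697265625 -202.5142059326172 159.81524658203125 158.86029052734375 74.91239929199219
yellow 557 430.9065856933594 -337.712890625 153.19644165039062 162.49127197265625 49.64055633544922
scene 547 -0.26948730106023105 0.2098862047433493
x = [0.03875362 0.61827906] 543 z 0.1678639035591878 0.17174175520711318
black 371 437.242919921875 16.142776489257812 114.76803588867188 140.1471405029297 48.290489196777344
blue 502 420.34832763671875 -195.72242736816406 154.3079376220703 138.9569091796875 45.03975296020508
yellow 369 431.3411560058594 -340.4757385253906 122.52361297607422 150.00051879882812 31.583786010742188
```

>>> step_arm([
  {"offset": [-33, -25.4, 2]},
  {"offset": [-33, -25.4, 2]},
  {"offset": [-33, -25.4, 2]},
  {"offset": [-33, -25.4, 2]},
  {"offset": [-33, -25.4, 2]},
  {"offset": [-33, -25.4, 2]},
  {"offset": [-33, -25.4, 2]},
  {"offset": [-33, -25.4, 2]},
  {"offset": [-33, -25.4, 2]},
  {"offset": [-33, -25.4, 2]},
  {"offset": [0, 0, 0], "twist": -0.1},
  {"offset": [0, 0, 0], "twist": -0.1},
  {"offset": [0, 0, 0], "twist": -0.08},
  {"offset": [0, 0, 0]},
  {"offset": [0, 0, 0]},
], grip=255)

```text
validation failed for argument at $.mo...
```

Run:
```python
from h import *
plan(0.419,0.265,0.06,np.pi); print(state()["force"],state()["grip_width"])
c=cap("top"); save(c,"top1",(170,180,320,290),5); np.savez("pics/top1.npz",**c)
c=cap("wrist"); save(c,"wr1");
```

```text
pos [0.1724 0.6002 0.2217] yaw 2.8618 zaxis [-0.001 -0.001 -1.   ] offset mm [-329.6 -253.8  162. ] twist -0.27983456374607485
[0.06816143 0.42893616 0.09865055] 0.08727479096725804
```

View pics/wr1.png

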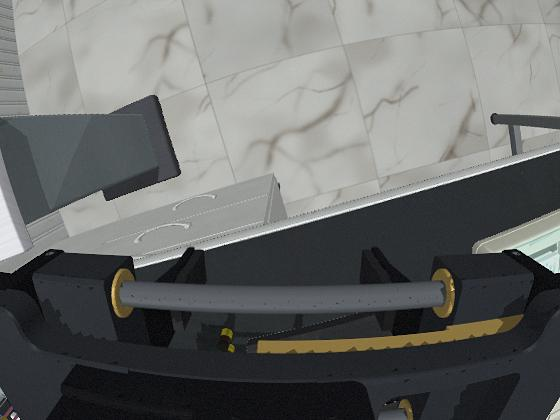

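>>> step_arm([
  {"offset": [-33, -25.4, 2], "twist": 0},
  {"offset": [-33, -25.4, 2], "twist": 0},
  {"offset": [-33, -25.4, 2], "twist": 0},
  {"offset": [-33, -25.4, 2], "twist": 0},
  {"offset": [-33, -25.4, 2], "twist": 0},
  {"offset": [-33, -25.4, 2], "twist": 0},
  {"offset": [-33, -25.4, 2], "twist": 0},
  {"offset": [-33, -25.4, 2], "twist": 0},
  {"offset": [-33, -25.4, 2], "twist": 0},
  {"offset": [-33, -25.4, 2], "twist": 0},
  {"offset": [0, 0, 0], "twist": -0.1},
  {"offset": [0, 0, 0], "twist": -0.1},
  {"offset": [0, 0, 0], "twist": -0.08},
  {"offset": [0, 0, 0], "twist": 0},
  {"offset": [0, 0, 0], "twist": 0},
], grip=255)

```text
clock: 1.75
position: [0.4196, 0.2654, 0.2025]
orientation: [0.001, 1.0, -0.0, -0.0]
force: [0.5, -1.0, 0.1]
grip_width: 0.0006
```

Run:
```python
from h import *
plan(0.419,0.265,0.06,np.pi); print(state()["force"],state()["grip_width"],state()["clock"])
c=cap("top"); save(c,"top1",(170,180,320,290),5); np.savez("pics/top1.npz",**c)
c=cap("wrist"); save(c,"wr1"); np.savez("pics/wr1.npz",**c)
```

```text
pos [0.4196 0.2654 0.2025] yaw 3.1396 zaxis [-0. -0. -1.] offset mm [  0.6  -0.4 142.5] twist -0.0019565973447170926
[ 0.49531924 -1.00195215  0.06492123] 0.000582929549314017 1.75
```

View pics/wr1.png

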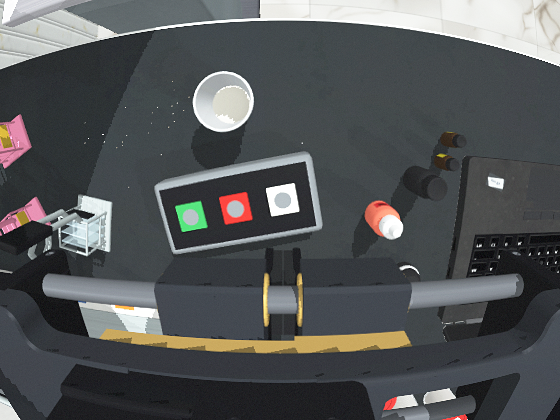

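View pics/top1.png

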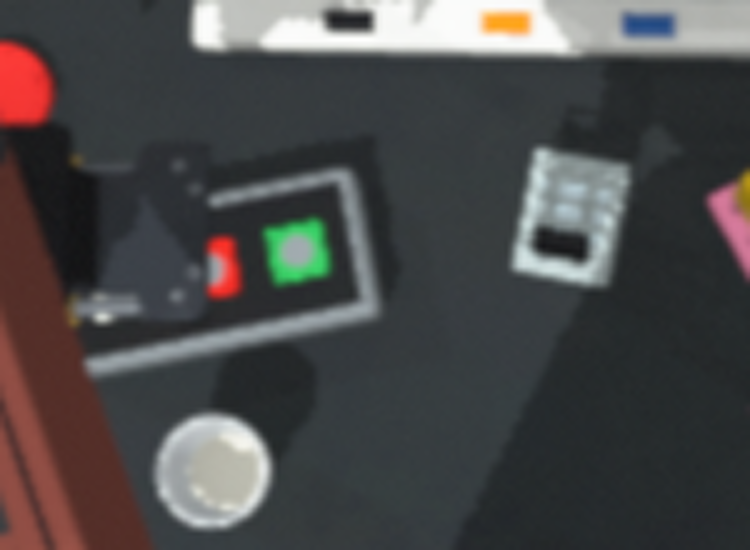

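Run:
```python
from h import *
c=dict(np.load("pics/wr1.npz"))
for p in ((283,200),(236,208),(190,216)): print(p,plane_pt(c,*p,0.04,True).round(4), depth_pt(c,*p,True).round(4))
plan(0.419,0.265,0.045,np.pi)
```

```text
(283, 200) [0.4206 0.2655 0.04  ] [0.4208 0.2655 0.039 ]
(236, 208) [0.4289 0.2167 0.04  ] [0.429  0.2167 0.0398]
(190, 216) [0.4375 0.1662 0.04  ] [0.4378 0.1659 0.0389]
pos [0.4195 0.2655 0.2025] yaw 3.1405 zaxis [-0. -0. -1.] offset mm [  0.5  -0.5 157.5] twist -0.0011032485315323193
```

>>> step_arm([
  {"offset": [0, 0, 25], "twist": 0},
  {"offset": [0, 0, 25], "twist": 0},
  {"offset": [0, 0, 25], "twist": 0},
  {"offset": [0, 0, 25], "twist": 0},
  {"offset": [0, 0, 25], "twist": 0},
  {"offset": [0, 0, 20], "twist": 0},
  {"offset": [0, 0, 10], "twist": 0},
  {"offset": [0, 0, 0], "twist": 0},
  {"offset": [0, 0, 0], "twist": 0},
])

```text
clock: 2.75
position: [0.4201, 0.2657, 0.0482]
orientation: [0.0, 1.0, 0.0, 0.0]
force: [-0.2, -0.5, 0.2]
grip_width: 0.0003
```

>>> step_arm([
  {"offset": [0, 0, 4], "twist": 0},
  {"offset": [0, 0, 2], "twist": 0},
  {"offset": [0, 0, 1], "twist": 0},
  {"offset": [0, 0, 1], "twist": 0},
  {"offset": [0, 0, 0], "twist": 0},
])

```text
clock: 3.25
position: [0.4199, 0.2655, 0.04]
orientation: [-0.0, 1.0, 0.0, 0.0]
force: [-0.6, -0.1, 3.0]
grip_width: 0.0005
```

>>> step_arm([
  {"offset": [0, 0, 0.6], "twist": 0},
  {"offset": [0, 0, 0.6], "twist": 0},
  {"offset": [0, 0, 0], "twist": 0},
])

```text
clock: 3.55
position: [0.4199, 0.2655, 0.039]
orientation: [-0.0, 1.0, 0.0, 0.0]
force: [-3.3, -0.7, 7.7]
grip_width: 0.0005
```

>>> step_arm([
  {"offset": [0, 0, 0.5], "twist": 0},
  {"offset": [0, 0, 0], "twist": 0},
  {"offset": [0, 0, 0], "twist": 0},
])

```text
clock: 3.85
position: [0.4199, 0.2655, 0.0388]
orientation: [-0.0, 1.0, 0.0, 0.0]
force: [-3.4, -2.1, 10.6]
grip_width: 0.0008
```

>>> step_arm([
  {"offset": [0, 0, 0.4], "twist": 0},
  {"offset": [0, 0, 0], "twist": 0},
  {"offset": [0, 0, 0], "twist": 0},
])

```text
clock: 4.15
position: [0.4199, 0.2656, 0.0388]
orientation: [-0.0, 1.0, -0.0, 0.0]
force: [-4.7, -3.3, 13.5]
grip_width: 0.0003
```

>>> step_arm([
  {"offset": [0, 0, -5], "twist": 0},
  {"offset": [0, 0, -25], "twist": 0},
  {"offset": [0, 0, -40], "twist": 0},
  {"offset": [0, 0, -40], "twist": 0},
  {"offset": [0, 0, -40], "twist": 0},
  {"offset": [0, 0, -30], "twist": 0},
  {"offset": [0, 0, -20], "twist": 0},
  {"offset": [0, 0, 0], "twist": 0},
])

```text
clock: 4.95
position: [0.4214, 0.2662, 0.2409]
orientation: [-0.0, 1.0, 0.001, 0.003]
force: [0.3, 0.2, -0.8]
grip_width: 0.0002
```

Run:
```python
from h import *
# hover 100 mm to +x of black's centre so that the wrist camera sees it
plan(0.50,0.018,0.25,np.pi)
```

```text
pos [0.4214 0.2662 0.2409] yaw -3.1413 zaxis [ 0.006  0.003 -1.   ] offset mm [ -78.5 -248.2   -9.2] twist 0.0002755099107254466
```

>>> step_arm([
  {"offset": [-9, -31, -6], "twist": 0},
  {"offset": [-9, -31, -6], "twist": 0},
  {"offset": [-9, -31, -6], "twist": 0},
  {"offset": [-9, -31, -6], "twist": 0},
  {"offset": [-9, -31, -6], "twist": 0},
  {"offset": [-9, -31, -6], "twist": 0},
  {"offset": [-9, -31, -6], "twist": 0},
  {"offset": [-9, -31, -6], "twist": 0},
  {"offset": [0, 0, 0], "twist": 0},
  {"offset": [0, 0, 0], "twist": 0},
], grip=120)

```text
clock: 5.95
position: [0.4912, 0.0172, 0.2838]
orientation: [0.001, 1.0, 0.0, -0.001]
force: [-0.5, 1.1, -0.8]
grip_width: 0.0462
```

Run:
```python
from h import *
plan(0.50,0.018,0.25,np.pi); print(state()["grip_width"])
c=cap("wrist"); save(c,"wr2"); np.savez("pics/wr2.npz",**c)
c=cap("top"); save(c,"top2"); np.savez("pics/top2.npz",**c)
```

```text
pos [0.4912 0.0172 0.2838] yaw 3.14 zaxis [-0.002  0.001 -1.   ] offset mm [-8.9  0.8 33.8] twist -0.0016386354680042459
0.04618006378147199
```

View pics/wr2.png

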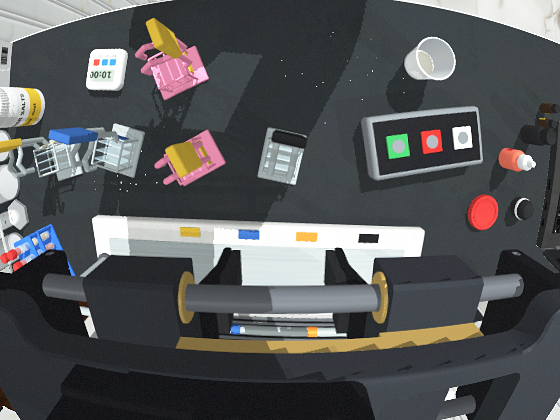

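View pics/top2.png

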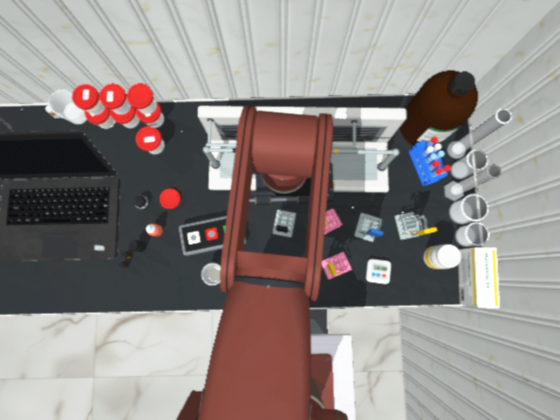

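Run:
```python
from h import *
c=dict(np.load("pics/wr2.npz")); save(c,"wr2c",(240,110,330,200),6)
W=cloud(c,True)
m=(W[...,2]>0.163)&(W[...,2]<0.176)&(abs(W[...,0]-.42)<.05)&(abs(W[...,1]-.02)<.05)
p=W[m]; print(m.sum(),cv2.minAreaRect((p[:,:2]*1000).astype(np.float32)),p.mean(0))
m=(W[...,2]>0.002)&(W[...,2]<0.05)&(abs(W[...,0]-.44)<.06)&(abs(W[...,1]-.02)<.045)
p=W[m]; print(m.sum(),cv2.minAreaRect((p[:,:2]*1000).astype(np.float32)),p.mean(0))
```

```text
416 ((427.8996887207031, 21.985313415527344), (30.294633865356445, 10.447615623474121), 77.45698547363281) [0.42755667 0.02167321 0.16901153]
823 ((445.9190673828125, 18.92184829711914), (77.6300277709961, 95.62057495117188), 80.75550079345703) [0.4614493  0.0103647  0.01212102]
```

View pics/wr2c.png

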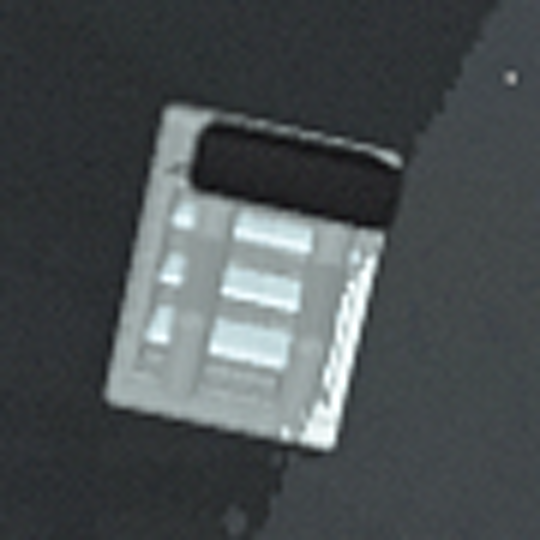

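Run:
```python
from h import *
c=dict(np.load("pics/wr2.npz")); save(c,"wr2r",(215,300,365,345),5)
W=cloud(c,True); hsv=cv2.cvtColor(c["img"],cv2.COLOR_RGB2HSV); X,Y,Z=np.moveaxis(W,-1,0)
s=(X>0.58)&(X<0.66)&(Z>0.145)&(Z<0.18)
for nm,lo,hi in (("orange",8,18),("blue",105,125)):
    m=s&(hsv[...,0]>=lo)&(hsv[...,0]<=hi)&(hsv[...,1]>110); p=W[m]
    if len(p): print(nm,m.sum(),p.mean(0).round(4),p.min(0).round(4),p.max(0).round(4))
p=W[s]; print(len(p),p.mean(0)); 
k=np.polyfit(p[:,1],p[:,0],1); print(k)
m=(X>0.58)&(X<0.66)&(Z>0.18)&(Z<0.21); p=W[m]; print("keeper",len(p),p.mean(0) if len(p) else 0)
# base plates
for n in ("wr2","top0","scene0"):
    c=dict(np.load(f"pics/{n}.npz")); W=cloud(c,n[0]=='w'); hsv=cv2.cvtColor(c["img"],cv2.COLOR_RGB2HSV); X,Y,Z=np.moveaxis(W,-1,0)
    s=(X>0.54)&(X<0.58)&(Z>0.012)&(Z<0.032)&(abs(Y)<.2)
    for nm,lo,hi in (("orange",8,18),("blue",105,125),("yellow",20,32),("black",0,180)):
        m=s&(hsv[...,0]>=lo)&(hsv[...,0]<=hi)&((hsv[...,1]>130) if nm!="black" else ((hsv[...,2]<60)&(Y>.09)&(Y<.16)&(X>.555))); p=W[m]
        if len(p): print(n,nm,m.sum(),np.median(p,0).round(4),((p.min(0)+p.max(0))/2).round(4),np.ptp(p,0).round(3))
```

```text
orange 51 [0.6201 0.047  0.1669] [0.6168 0.042  0.1629] [0.6266 0.0528 0.1702]
blue 97 [ 0.6182 -0.0329  0.1677] [ 0.6138 -0.0377  0.1627] [ 0.6252 -0.028   0.1706]
1076 [0.61951983 0.00099177 0.16752442]
[0.04230552 0.61947788]
keeper 0 0
wr2 orange 6 [0.5743 0.0571 0.0207] [0.568  0.0515 0.0207] [0.014 0.018 0.001]
wr2 blue 166 [ 0.564  -0.0311  0.0211] [ 0.564  -0.0306  0.0211] [0.012 0.027 0.004]
wr2 yellow 211 [ 0.5615 -0.1118  0.0212] [ 0.5633 -0.0331  0.0208] [0.02  0.193 0.005]
wr2 black 149 [0.5704 0.1383 0.0214] [0.571  0.1386 0.0213] [0.013 0.028 0.004]
top0 orange 36 [0.5646 0.049  0.022 ] [0.5648 0.049  0.0225] [0.01  0.023 0.008]
top0 blue 24 [ 0.5617 -0.0302  0.0217] [ 0.5614 -0.0303  0.0215] [0.006 0.023 0.005]
top0 yellow 38 [ 0.5594 -0.1146  0.0209] [ 0.5593 -0.1151  0.0217] [0.012 0.024 0.01 ]
top0 black 24 [0.569  0.1384 0.0211] [0.5686 0.1382 0.0222] [0.007 0.02  0.009]
scene0 orange 14 [0.567  0.0512 0.0206] [0.5677 0.0517 0.0213] [0.012 0.021 0.007]
scene0 blue 4 [ 0.5633 -0.0292  0.0219] [ 0.5649 -0.0272  0.0202] [0.006 0.015 0.007]
scene0 yellow 13 [ 0.5615 -0.1148  0.02  ] [ 0.5622 -0.1144  0.0206] [0.009 0.021 0.006]
scene0 black 5 [0.571  0.1435 0.0208] [0.5723 0.1401 0.021 ] [0.005 0.012 0.006]
```

View pics/wr2r.png

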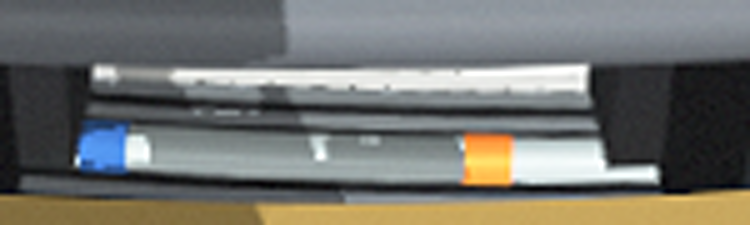

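Run:
```python
from h import *
c=dict(np.load("pics/top0.npz"))
for nm,u,v in (("black",194,181),("orange",301,182),("blue",397,184),("yellow",499,184)):
    print(nm,plane_pt(c,170+u/3-1/3,90+v/3-1/3,.168).round(4))
c=dict(np.load("pics/scene0.npz"))
for nm,u,v in (("black",305,111),("orange",369,152),("blue",432,191),("yellow",500,235)):
    print(nm,plane_pt(c,180+u/3-1/3,110+v/3-1/3,.167).round(4))
plan(.428,.022,.24,np.pi-.219)
```

```text
black [0.6241 0.1362 0.168 ]
orange [0.6208 0.0466 0.168 ]
blue [ 0.6169 -0.0335  0.168 ]
yellow [ 0.6146 -0.1185  0.168 ]
black [0.6266 0.1371 0.167 ]
orange [0.6222 0.049  0.167 ]
blue [ 0.6196 -0.0317  0.167 ]
yellow [ 0.615  -0.1154  0.167 ]
pos [0.491  0.0183 0.2841] yaw -3.1409 zaxis [-0.002  0.001 -1.   ] offset mm [62.9  3.8 44.2] twist 0.21972629012080525
```

>>> step_arm([
  {"offset": [21, 1.3, 10], "twist": 0},
  {"offset": [21, 1.3, 10], "twist": 0},
  {"offset": [21, 1.3, 10], "twist": 0},
  {"offset": [0, 0, 0], "twist": 0.11},
  {"offset": [0, 0, 0], "twist": 0.11},
  {"offset": [0, 0, 0], "twist": 0},
  {"offset": [0, 0, 0], "twist": 0},
])

```text
clock: 6.75
position: [0.4284, 0.0221, 0.2551]
orientation: [0.107, 0.994, 0.0, -0.0]
force: [-0.3, 0.1, -0.9]
grip_width: 0.0461
```

Run:
```python
from h import *
plan(.4279,.022,.125,np.pi-.219)
```

```text
pos [0.4284 0.0221 0.2551] yaw 2.9262 zaxis [-0.  0. -1.] offset mm [  0.4  -0.3 130.1] twist 0.0035853373461138816
```

>>> step_arm([
  {"offset": [0, 0, 25], "twist": 0},
  {"offset": [0, 0, 25], "twist": 0},
  {"offset": [0, 0, 25], "twist": 0},
  {"offset": [0, 0, 25], "twist": 0},
  {"offset": [0, 0, 15], "twist": 0},
  {"offset": [0, 0, 10], "twist": 0},
  {"offset": [0, 0, 5], "twist": 0},
  {"offset": [0, 0, 0], "twist": 0},
])

```text
clock: 7.55
position: [0.4285, 0.0215, 0.1252]
orientation: [0.109, 0.994, 0.0, -0.0]
force: [-0.5, -0.1, 0.3]
grip_width: 0.0462
```

>>> step_arm([
  {"offset": [0, 0, 0], "twist": 0},
  {"offset": [0, 0, 0], "twist": 0},
  {"offset": [0, 0, 0], "twist": 0},
  {"offset": [0, 0, 0], "twist": 0},
  {"offset": [0, 0, 0], "twist": 0},
], grip=255)

```text
clock: 8.05
position: [0.4291, 0.0213, 0.1261]
orientation: [0.11, 0.994, 0.0, 0.001]
force: [-1.1, 0.6, 4.8]
grip_width: 0.0296
```

Run:
```python
from h import *
plan(.4279,.022,.125,np.pi-.219); print(state()["grip_width"],state()["force"])
c=cap("wrist"); save(c,"wr3"); c=cap("scene"); save(c,"sc3",(230,170,380,300),5)
```

```text
pos [0.4291 0.0213 0.1261] yaw 2.9218 zaxis [ 0.001 -0.    -1.   ] offset mm [1.4 0.4 1.1] twist -0.0007510024107064694
0.029631894709468098 [-1.05083347  0.61380492  4.79770163]
```

View pics/wr3.png

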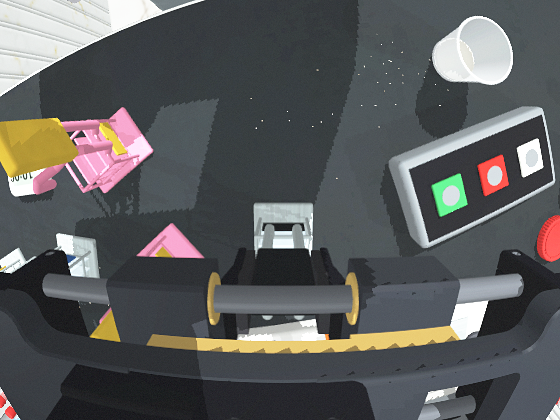

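View pics/sc3.png

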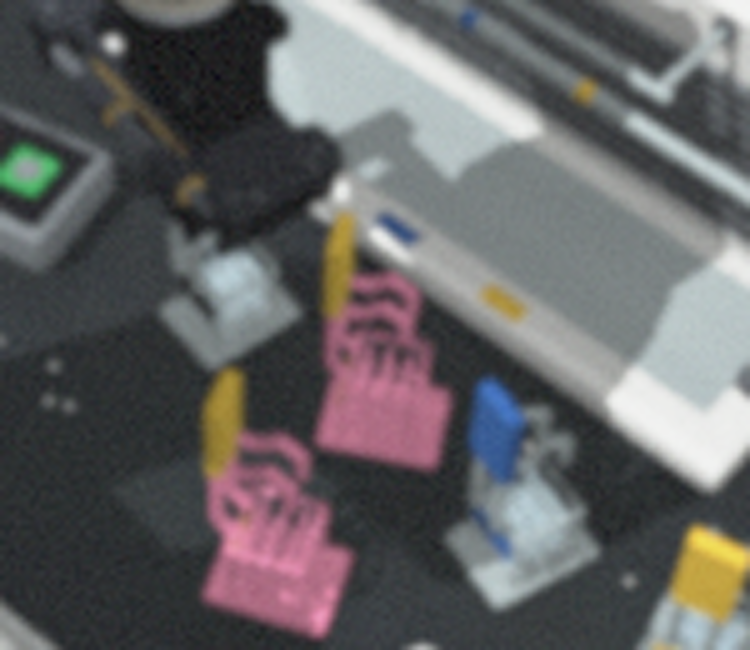

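>>> step_arm([
  {"offset": [0, 0, -5], "twist": 0},
  {"offset": [0, 0, -10], "twist": 0},
  {"offset": [0, 0, -20], "twist": 0},
  {"offset": [0, 0, -20], "twist": 0},
  {"offset": [0, 0, -20], "twist": 0},
  {"offset": [0, 0, -15], "twist": 0},
  {"offset": [0, 0, -5], "twist": -0.04},
  {"offset": [0, 0, 0], "twist": -0.05},
  {"offset": [0, 0, 0], "twist": -0.05},
  {"offset": [0, 0, 0], "twist": -0.04},
  {"offset": [0, 0, 0], "twist": 0},
  {"offset": [0, 0, 0], "twist": 0},
])

```text
clock: 9.35
position: [0.4286, 0.0213, 0.2206]
orientation: [0.02, 1.0, -0.0, -0.0]
force: [-0.9, -0.1, -2.1]
grip_width: 0.0294
```

```bash
cat >> h.py <<'E'
O=np.array([.6177,-.0310]); TH=-.041
ex=np.array([np.cos(TH),np.sin(TH)]); ey=np.array([-np.sin(TH),np.cos(TH)])
def st2w(x,y): return O+ex*x/1000+ey*y/1000
def w2st(p): d=np.asarray(p)[:2]-O; return np.array([d@ex,d@ey])*1000
def planst(x,y,z,g=28):
    """hook point to station mm x,y; tcp z m"""
    p=st2w(x-g,y); plan(p[0],p[1],z,np.pi+TH); s=state(); print("now hook st",w2st(s["position"]).round(1)+[g,0],"w",s["grip_width"].round(4),"F",s["force"].round(1),s["clock"])
E
python3 - <<'E'
from h import *
s=state()
planst(-50,50,.216); planst(-50,-184,.216)
c=cap("scene"); save(c,"sc4",(180,110,420,290),3)
E
```

```text
pos [0.4286 0.0213 0.2206] yaw 3.1007 zaxis [-0. -0. -1.] offset mm [-113.1    5.5    4.6] twist 8.359535291146969e-05Traceback (most recent call last):
  File "<stdin>", line 3, in <module>
  File "h.py", line 42, in planst
    p=st2w(x-g,y); plan(p[0],p[1],z,np.pi+TH); s=state(); print("now hook st",w2st(s["position"]).round(1)+[g,0],"w",s["grip_width"].round(4),"F",s["force"].round(1),s["clock"])
                                                                                                                     ^^^^^^^^^^^^^^^^^^^^^
AttributeError: 'float' object has no attribute 'round'
```

```bash
sed -i 's/s\["grip_width"\].round(4)/round(s["grip_width"],4)/' h.py
python3 - <<'E'
from h import *
planst(-50,-184,.216)
c=cap("scene"); save(c,"sc4",(180,110,420,290),3)
E
```

```text
pos [0.4286 0.0213 0.2206] yaw 3.1007 zaxis [-0. -0. -1.] offset mm [-113.1 -228.5    4.6] twist 8.359535291146969e-05
now hook st [-163.1   44.5] w 0.0294 F [-0.9 -0.1 -2.1] 9.35
```

View pics/sc4.png

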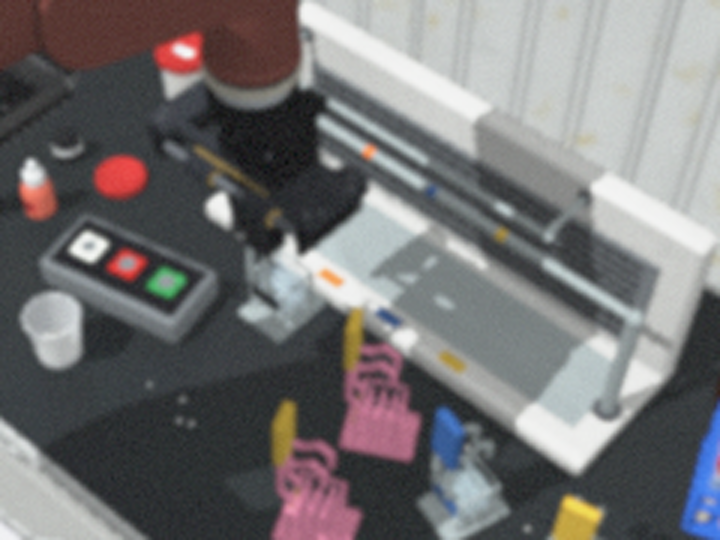

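>>> step_arm([
  {"offset": [-15, 0, 0], "twist": 0},
  {"offset": [-28, 0, 0], "twist": 0},
  {"offset": [-28, 0, 0], "twist": 0},
  {"offset": [-27, -5, 0], "twist": 0},
  {"offset": [-15, -15, 0], "twist": 0},
  {"offset": [0, -30, 0], "twist": 0},
  {"offset": [0, -30, 0], "twist": 0},
  {"offset": [0, -30, 0], "twist": 0},
  {"offset": [0, -30, 0], "twist": 0},
  {"offset": [0, -30, 0], "twist": 0},
  {"offset": [0, -30, 0], "twist": 0},
  {"offset": [0, -20, 0], "twist": 0},
  {"offset": [0, -10, 0], "twist": 0},
  {"offset": [0, 0, 0], "twist": 0},
  {"offset": [0, 0, 0], "twist": 0},
])

```text
clock: 10.9
position: [0.5324, -0.2122, 0.2203]
orientation: [0.02, 1.0, 0.0, -0.0]
force: [0.3, 1.2, -1.5]
grip_width: 0.03
```

Run:
```python
from h import *
planst(-50,-184,.216)
c=cap("scene"); save(c,"sc5",(300,130,440,250),5); np.savez("pics/sc5.npz",**c)
c=cap("wrist"); save(c,"wr5"); np.savez("pics/wr5.npz",**c)
```

```text
pos [ 0.5324 -0.2122  0.2203] yaw 3.1016 zaxis [-0.     0.001 -1.   ] offset mm [0.2 0.6 4.3] twist 0.0010077155909304913
now hook st [ -49.8 -184.6] w 0.03 F [ 0.3  1.2 -1.5] 10.9
```

View pics/sc5.png

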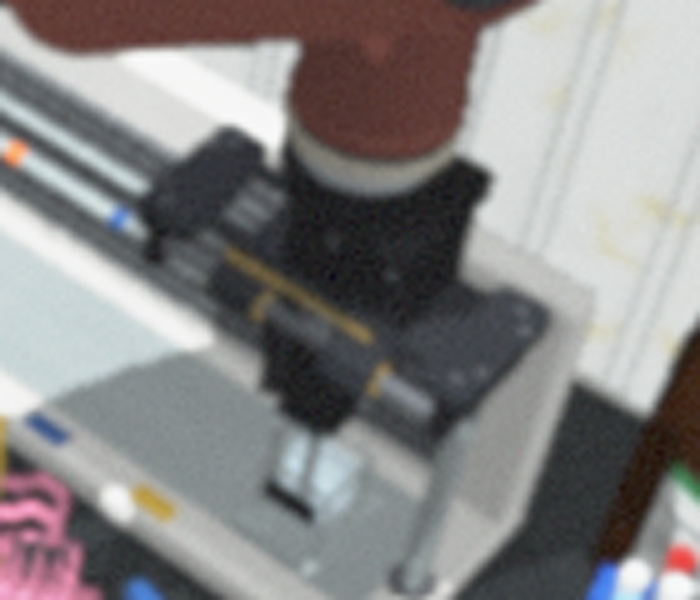

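View pics/wr5.png

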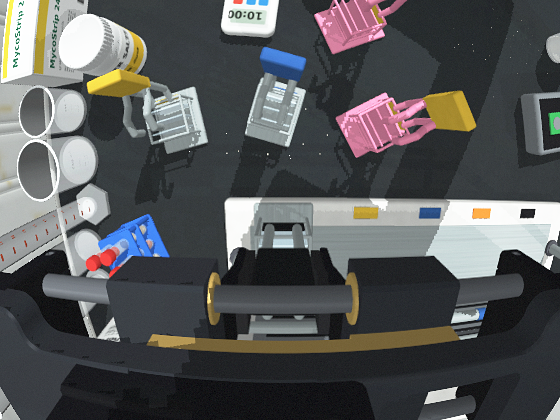

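>>> step_arm([
  {"offset": [0, 0, 3], "twist": 0},
  {"offset": [-10, 0, 0], "twist": 0},
  {"offset": [-10, 0, 0], "twist": 0},
  {"offset": [-10, 0, 0], "twist": 0},
  {"offset": [-8, 0, 0], "twist": 0},
  {"offset": [-6, 0, 0], "twist": 0},
  {"offset": [-4, 0, 0], "twist": 0},
  {"offset": [-2, 0, 0], "twist": 0},
  {"offset": [0, 0, 0], "twist": 0},
])

```text
clock: 11.9
position: [0.5825, -0.215, 0.2173]
orientation: [0.02, 1.0, 0.0, -0.0]
force: [-0.9, -0.8, -1.7]
grip_width: 0.0299
```

Run:
```python
from h import *
planst(0,-184,.1806)
c=cap("scene"); save(c,"sc6",(300,130,440,250),5)
```

```text
pos [ 0.5825 -0.215   0.2173] yaw 3.1018 zaxis [-0.  0. -1.] offset mm [ 0.3  1.2 36.7] twist 0.0012494917046108611
now hook st [   0.3 -185.2] w 0.0299 F [-0.9 -0.8 -1.7] 11.9
```

View pics/sc6.png

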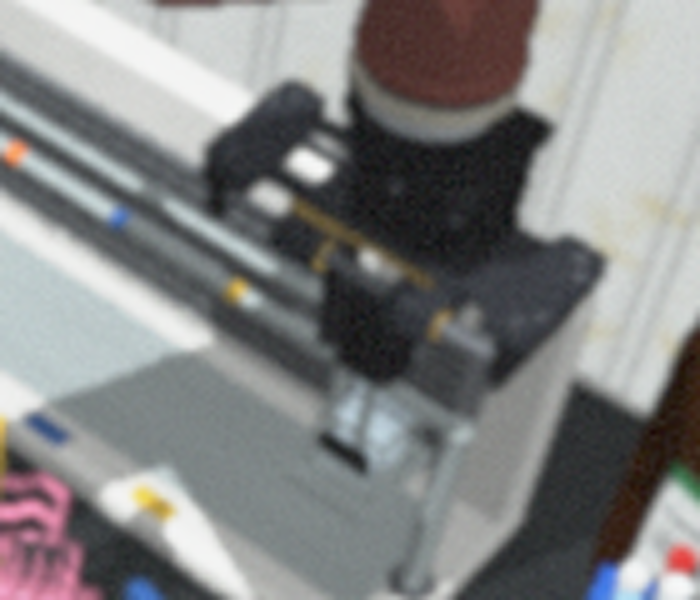

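>>> step_arm([
  {"offset": [0, 0, 8], "twist": 0},
  {"offset": [0, 0, 6], "twist": 0},
  {"offset": [0, 0, 4], "twist": 0},
  {"offset": [0, 0, 3], "twist": 0},
  {"offset": [0, 0, 3], "twist": 0},
  {"offset": [0, 0, 0], "twist": 0},
])

```text
clock: 12.55
position: [0.5829, -0.2151, 0.1932]
orientation: [0.02, 1.0, -0.0, 0.001]
force: [3.7, 0.7, -3.9]
grip_width: 0.0293
```

>>> step_arm([
  {"offset": [0, 0, 4], "twist": 0},
  {"offset": [0, 0, 3], "twist": 0},
  {"offset": [0, 0, 3], "twist": 0},
  {"offset": [0, 0, 2], "twist": 0},
  {"offset": [0, 0, 0], "twist": 0},
])

```text
clock: 13.05
position: [0.5828, -0.215, 0.1812]
orientation: [0.02, 1.0, -0.0, 0.001]
force: [6.0, -1.1, -1.9]
grip_width: 0.0293
```

Run:
```python
from h import *
planst(0,161,.1806)
c=cap("scene"); save(c,"sc7",(300,130,440,250),5)
c=cap("top"); save(c,"top7",(170,90,410,290),3)
c=cap("wrist"); save(c,"wr7")
```

```text
pos [ 0.5828 -0.215   0.1812] yaw 3.1018 zaxis [ 0.001 -0.    -1.   ] offset mm [3.000e-01 3.463e+02 6.000e-01] twist 0.0012200680701179856
now hook st [   0.7 -185.3] w 0.0293 F [ 6.  -1.1 -1.9] 13.05
```

View pics/sc7.png

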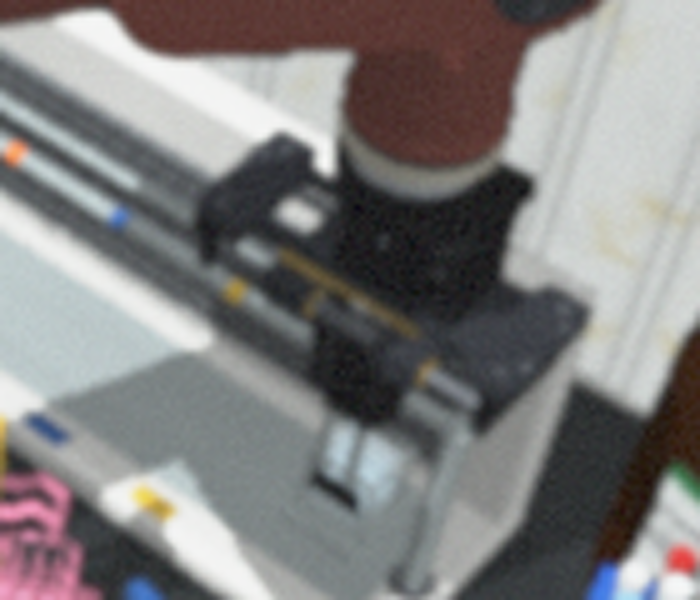

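View pics/top7.png

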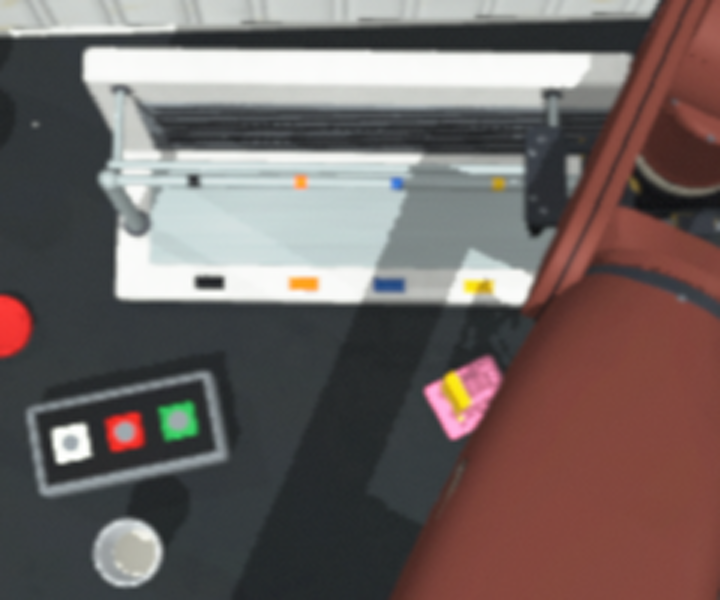

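View pics/wr7.png

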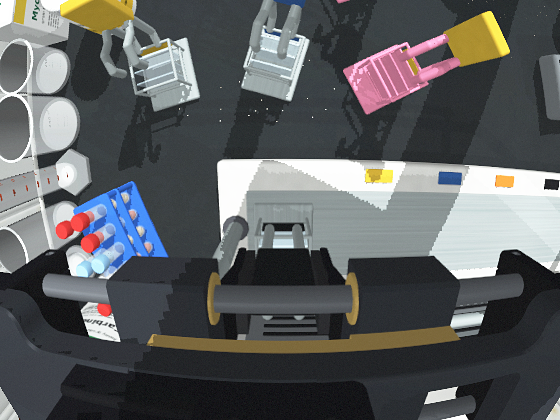

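>>> step_arm([
  {"offset": [-1.5, 0, 0], "twist": 0},
  {"offset": [0, 0, 0], "twist": 0},
  {"offset": [0, 0, 0], "twist": 0},
])

```text
clock: 13.5
position: [0.5832, -0.2149, 0.1809]
orientation: [0.02, 1.0, 0.0, -0.001]
force: [0.2, -0.5, -0.5]
grip_width: 0.0296
```

>>> step_arm([
  {"offset": [-0.5, 0, -1.5], "twist": 0},
  {"offset": [0, 10, 0], "twist": 0},
  {"offset": [0, 15, 0], "twist": 0},
  {"offset": [0, 15, 0], "twist": 0},
  {"offset": [0, 0, 0], "twist": 0},
])

```text
clock: 14.0
position: [0.586, -0.1721, 0.1829]
orientation: [0.019, 1.0, 0.001, -0.0]
force: [0.1, 0.9, -0.6]
grip_width: 0.0295
```

>>> step_arm([
  {"offset": [0, 15, 0], "twist": 0},
  {"offset": [0, 15, 0], "twist": 0},
  {"offset": [0, 15, 0], "twist": 0},
  {"offset": [0, 15, 0], "twist": 0},
  {"offset": [0, 0, 0], "twist": 0},
])

```text
clock: 14.5
position: [0.5885, -0.1126, 0.183]
orientation: [0.019, 1.0, 0.0, -0.0]
force: [1.1, 0.8, -1.2]
grip_width: 0.0298
```

Run:
```python
from h import *
planst(0,161,.1816)
c=cap("scene"); save(c,"sc8",(280,130,420,250),5)
```

```text
pos [ 0.5885 -0.1126  0.183 ] yaw 3.1041 zaxis [-0.     0.001 -1.   ] offset mm [  1.3 243.7   1.5] twist 0.0035502526689179525
now hook st [  2.1 -82.7] w 0.0298 F [ 1.1  0.8 -1.2] 14.5
```

View pics/sc8.png

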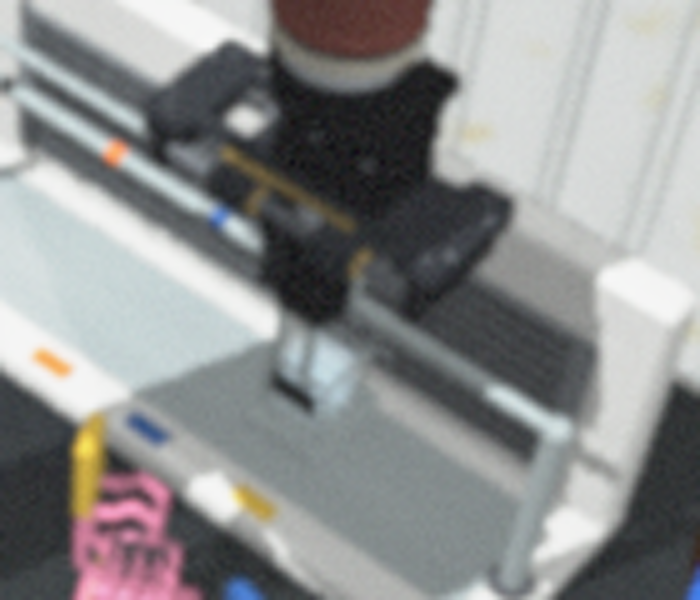

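>>> step_arm([
  {"offset": [0, 15, 0], "twist": 0.003},
  {"offset": [0, 15, 0], "twist": 0},
  {"offset": [0, 15, 0], "twist": 0},
  {"offset": [0, 15, 0], "twist": 0},
  {"offset": [0, 15, 0], "twist": 0},
  {"offset": [0, 15, 0], "twist": 0},
  {"offset": [0, 15, 0], "twist": 0},
  {"offset": [0, 15, 0], "twist": 0},
  {"offset": [0, 0, 0], "twist": 0},
])

```text
clock: 15.45
position: [0.5935, 0.007, 0.1829]
orientation: [0.02, 1.0, 0.0, -0.0]
force: [-0.3, -0.2, -1.8]
grip_width: 0.0301
```

Run:
```python
from h import *
print(w2st((.625,.1365)),w2st((.6182,-.0329)),w2st((.614,-.118)))
planst(0,167.5,.1816)
c=cap("top"); save(c,"top9",(170,90,410,290),3)
```

```text
[  0.42828909 167.65845212] [ 0.57745799 -1.87790902] [ -0.13088986 -87.07854425]
pos [0.5935 0.007  0.1829] yaw 3.1009 zaxis [-0.     0.001 -1.   ] offset mm [  2.2 130.5   1.4] twist 0.00029980232410942165
now hook st [ 2.2 37. ] w 0.0301 F [-0.3 -0.2 -1.8] 15.45
```

View pics/top9.png

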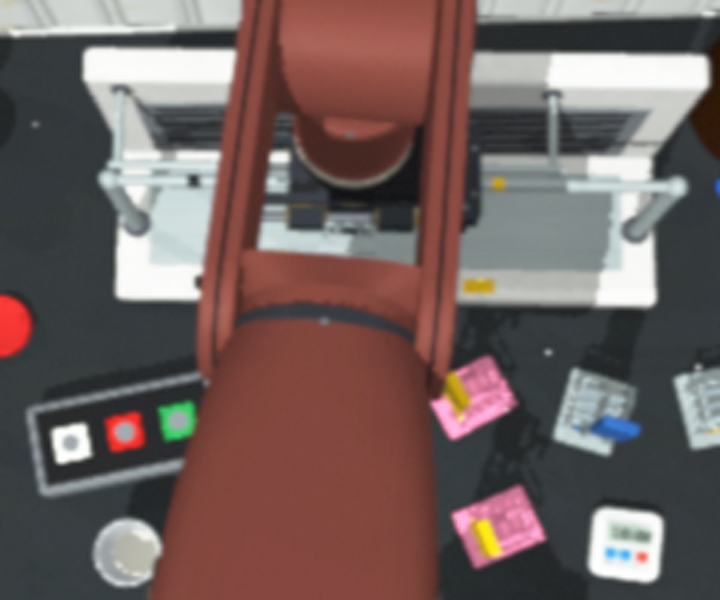

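>>> step_arm([
  {"offset": [0.3, 15, 0], "twist": 0},
  {"offset": [0.3, 15, 0], "twist": 0},
  {"offset": [0.3, 15, 0], "twist": 0},
  {"offset": [0, 15, 0], "twist": 0},
  {"offset": [0, 15, 0], "twist": 0},
  {"offset": [0, 15, 0], "twist": 0},
  {"offset": [0, 15, 0], "twist": 0},
  {"offset": [0, 10, 0], "twist": 0},
  {"offset": [0, 10, 0], "twist": 0},
  {"offset": [0, 5, 0], "twist": 0},
  {"offset": [0, 0, 0], "twist": 0},
  {"offset": [0, 0, 0], "twist": 0},
])

```text
clock: 16.7
position: [0.5981, 0.1344, 0.1829]
orientation: [0.021, 1.0, -0.0, -0.0]
force: [-1.2, 0.3, -0.1]
grip_width: 0.0294
```

Run:
```python
from h import *
planst(0,167.5,.1776)
c=cap("scene"); save(c,"sc10",(240,90,380,210),5)
c=cap("wrist"); save(c,"wr10");np.savez("pics/wr10.npz",**c)
```

```text
pos [0.5981 0.1344 0.1829] yaw 3.0987 zaxis [-0. -0. -1.] offset mm [1.7 3.  5.3] twist -0.0018455028011912233
now hook st [  1.7 164.5] w 0.0294 F [-1.2  0.3 -0.1] 16.7
```

View pics/sc10.png

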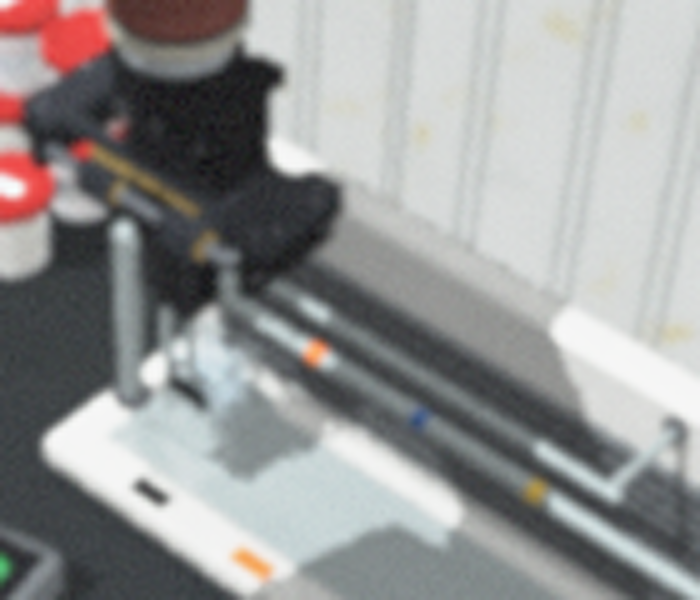

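View pics/wr10.png

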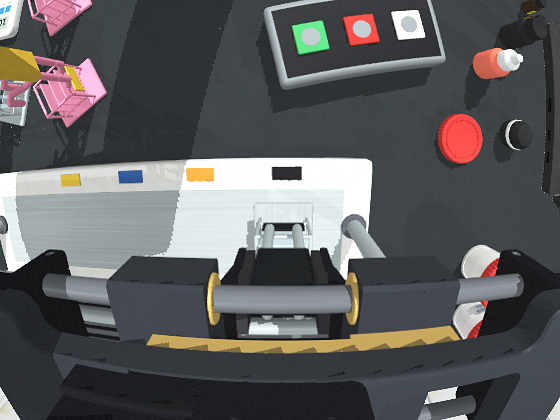

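Run:
```python
from h import *
c=dict(np.load("pics/wr10.npz"))
for nm,u,v in (("black",287,173),("orange",200.5,174.5),("blue",130.5,177),("yellow",70.5,180.5)):
    p=plane_pt(c,u,v,.0215,True); print(nm,p.round(4),w2st(p).round(1),depth_pt(c,u,v,True).round(4))
for u in (265,303): print(depth_pt(c,u,240,True).round(4), w2st(depth_pt(c,u,240,True)))
```

```text
black [0.5713 0.1393 0.0215] [-53.3 168.3] [0.5713 0.1393 0.0213]
orange [0.568  0.0509 0.0215] [-53.   79.8] [0.5681 0.0509 0.0214]
blue [ 0.5649 -0.0296  0.0215] [-52.8  -0.7] [ 0.5647 -0.0289  0.0229]
yellow [ 0.5619 -0.1138  0.0215] [-52.4 -85. ] [ 0.5618 -0.1137  0.0216]
[0.5926 0.1229 0.1532] [-31.34287381 152.71340847]
[0.5947 0.1468 0.1505] [-30.24206859 176.75224072]
```

>>> step_arm([
  {"offset": [0, 3, 0], "twist": 0.002},
  {"offset": [0, 0, 2], "twist": 0},
  {"offset": [0, 0, 1.5], "twist": 0},
  {"offset": [0, 0, 1], "twist": 0},
  {"offset": [0, 0, 0], "twist": 0},
  {"offset": [0, 0, 0], "twist": 0},
])

```text
clock: 17.4
position: [0.5989, 0.1376, 0.1789]
orientation: [0.022, 1.0, 0.0, 0.001]
force: [1.9, -0.1, 0.2]
grip_width: 0.0299
```

Run:
```python
from h import *
planst(0,167.5,.1776)
```

```text
pos [0.5989 0.1376 0.1789] yaw 3.0967 zaxis [ 0.002  0.    -1.   ] offset mm [ 2.3 -0.2  1.3] twist -0.003922220480687688
now hook st [  2.3 167.7] w 0.0299 F [ 1.9 -0.1  0.2] 17.4
```

>>> step_arm([
  {"offset": [0, 0, 0], "twist": 0},
  {"offset": [0, 0, 0], "twist": 0},
  {"offset": [0, 0, 0], "twist": 0},
  {"offset": [0, 0, 0], "twist": 0},
], grip=140)

```text
clock: 17.8
position: [0.598, 0.1377, 0.1782]
orientation: [0.022, 1.0, -0.0, -0.0]
force: [0.0, -0.1, 0.4]
grip_width: 0.039
```

>>> step_arm([
  {"offset": [0, 0, -10], "twist": 0},
  {"offset": [0, 0, -20], "twist": 0},
  {"offset": [0, 0, -25], "twist": 0},
  {"offset": [0, 0, -30], "twist": 0},
  {"offset": [0, 0, -25], "twist": 0},
  {"offset": [0, 0, 0], "twist": 0},
])

```text
clock: 18.4
position: [0.6005, 0.138, 0.2945]
orientation: [0.022, 1.0, 0.001, 0.004]
force: [1.0, 0.0, 0.4]
grip_width: 0.0394
```

Run:
```python
from h import *
planst(0,167.5,.1776)
c=cap("scene"); save(c,"sc11",(240,90,380,210),5); np.savez("pics/sc11.npz",**c)
c=cap("wrist"); save(c,"wr11");np.savez("pics/wr11.npz",**c)
```

```text
pos [0.6005 0.138  0.2945] yaw 3.0969 zaxis [ 0.009  0.001 -1.   ] offset mm [  4.9  -0.8 116.8] twist -0.0036870025678061857
now hook st [  3.9 168.1] w 0.0394 F [1.  0.  0.4] 18.4
```

View pics/sc11.png

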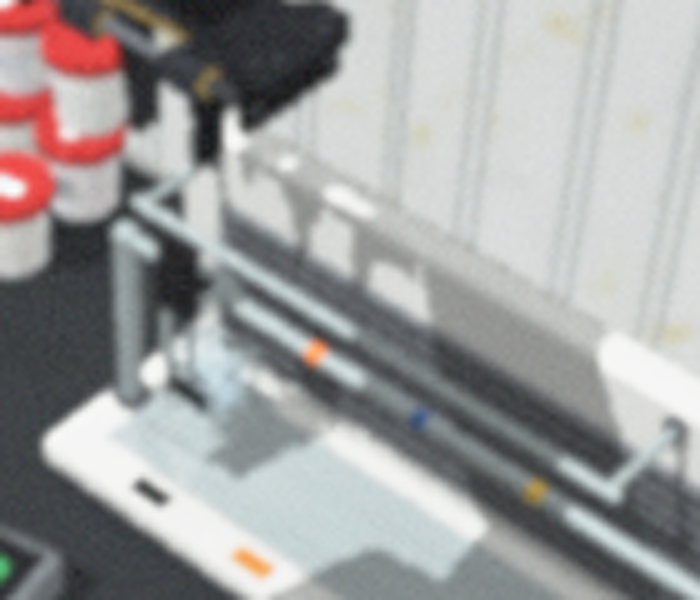

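View pics/wr11.png

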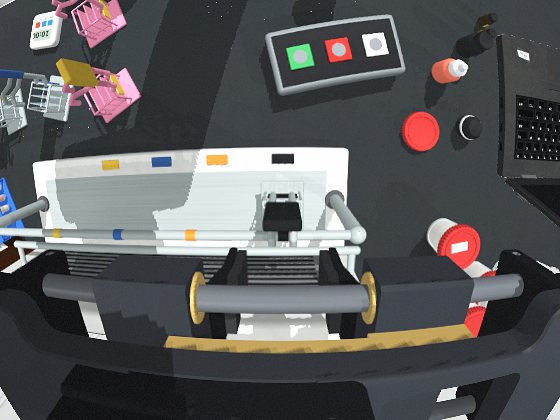

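Run:
```python
from h import *
c=dict(np.load("pics/wr11.npz")); save(c,"wr11c",(240,140,370,260),5)
W=cloud(c,True)
for nm,u,v in (("yellow",55,235),("blue",118,235),("orange",190,235)):
    p=plane_pt(c,u,v,.168,True); print(nm,p.round(4),w2st(p).round(1))
X,Y,Z=np.moveaxis(W,-1,0)
m=(Z>.205)&(Z<.235)&(X<.615)&(X>.56)&(abs(Y-.137)<.05)
p=W[m]; print(m.sum(),p.mean(0),cv2.minAreaRect((p[:,:2]*1000).astype(np.float32)),w2st(p.mean(0)),np.percentile(p[:,2],[5,50,95]))
```

```text
yellow [ 0.6178 -0.1194  0.168 ] [  3.7 -88.3]
blue [ 0.6196 -0.0316  0.168 ] [ 2.  -0.6]
orange [0.6219 0.0477 0.168 ] [ 1.  78.8]
682 [0.59721393 0.13699157 0.2180123 ] ((598.5328979492188, 136.7694091796875), (29.916996002197266, 10.42751407623291), 87.40013885498047) [-27.3545812  167.01070387] [0.20767263 0.22011359 0.22143131]
```

View pics/wr11c.png

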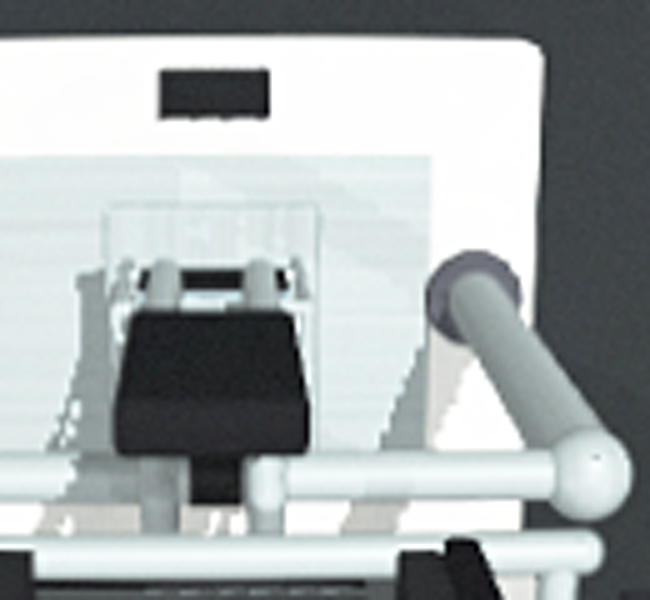

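>>> step_arm([
  {"offset": [13, -30, 0], "twist": 0},
  {"offset": [13, -30, 0], "twist": 0},
  {"offset": [13, -30, 0], "twist": 0},
  {"offset": [13, -30, 0], "twist": 0},
  {"offset": [13, -30, 0], "twist": 0},
  {"offset": [13, -30, 0], "twist": 0},
  {"offset": [13, -30, 0], "twist": 0},
  {"offset": [13, -30, 0], "twist": 0},
  {"offset": [3, -30, 0], "twist": 0},
  {"offset": [0, -30, 0], "twist": 0},
  {"offset": [0, -20, 0], "twist": 0},
  {"offset": [0, 0, 0], "twist": 0},
  {"offset": [0, 0, 0], "twist": 0},
], grip=120)

```text
clock: 19.8
position: [0.4764, -0.1768, 0.2871]
orientation: [0.023, 1.0, 0.001, -0.001]
force: [-0.6, -0.4, 0.8]
grip_width: 0.0463
```

Run:
```python
from h import *
c=cap("wrist"); save(c,"wr12");np.savez("pics/wr12.npz",**c)
W=cloud(c,True); X,Y,Z=np.moveaxis(W,-1,0)
for nm,cx,cy in (("blue",.41,-.207),("yellow",.41,-.335)):
    m=(Z>0.163)&(Z<0.176)&(abs(X-cx)<.05)&(abs(Y-cy)<.05); p=W[m]
    if len(p)>30: print(nm,m.sum(),cv2.minAreaRect((p[:,:2]*1000).astype(np.float32)),p.mean(0))
print(state()["position"])
```

```text
blue 391 ((412.4089660644531, -207.65960693359375), (29.69428253173828, 10.490492820739746), 70.38590240478516) [ 0.4123176  -0.20724298  0.16888878]
yellow 299 ((412.5890197753906, -335.9875793457031), (10.753588676452637, 30.648332595825195), 10.038053512573242) [ 0.41252287 -0.33425579  0.16856153]
[ 0.47660714 -0.17636482  0.28735118]
```

View pics/wr12.png

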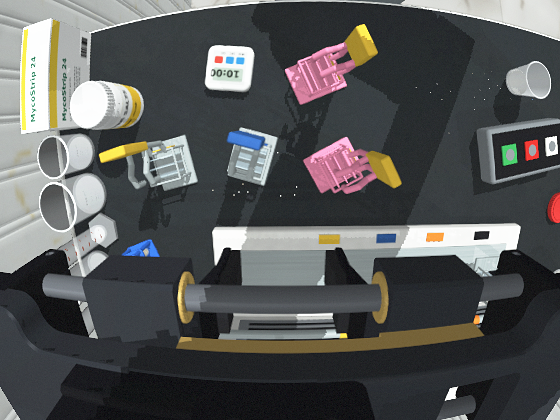

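Run:
```python
from h import *
plan(.4124,-.2075,.255,np.pi-.342)
c=dict(np.load("pics/wr12.npz")); save(c,"wr12c",(90,110,310,220),3.5)
```

```text
pos [ 0.4766 -0.1764  0.2874] yaw 3.0967 zaxis [-0.002  0.002 -1.   ] offset mm [ 62.7 -34.   32.4] twist 0.29707013951699235
```

View pics/wr12c.png

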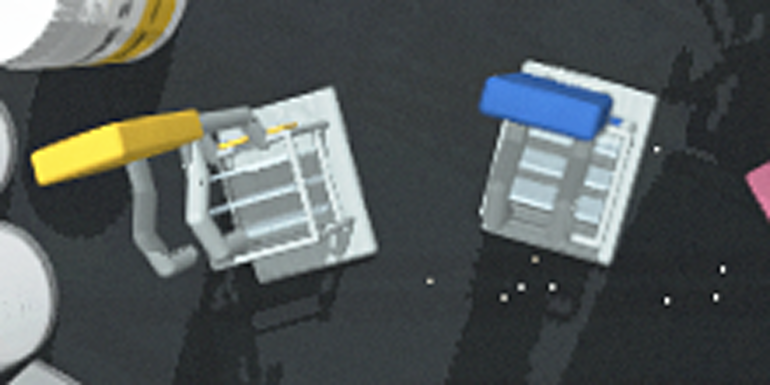

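>>> step_arm([
  {"offset": [21, -11.3, 10], "twist": 0},
  {"offset": [21, -11.3, 11], "twist": 0},
  {"offset": [21, -11.3, 11], "twist": 0},
  {"offset": [0, 0, 0], "twist": 0.1},
  {"offset": [0, 0, 0], "twist": 0.1},
  {"offset": [0, 0, 0], "twist": 0.097},
  {"offset": [0, 0, 0], "twist": 0},
  {"offset": [0, 0, 0], "twist": 0},
])

```text
clock: 20.65
position: [0.4127, -0.2074, 0.2563]
orientation: [0.168, 0.986, 0.0, -0.0]
force: [0.6, 0.5, 0.8]
grip_width: 0.046
```

Run:
```python
from h import *
plan(.4124,-.2075,.125,np.pi-.342)
```

```text
pos [ 0.4127 -0.2074  0.2563] yaw 2.8037 zaxis [-0.  0. -1.] offset mm [  0.2  -0.2 131.3] twist 0.004088785191761257
```

>>> step_arm([
  {"offset": [0, 0, 25], "twist": 0.004},
  {"offset": [0, 0, 25], "twist": 0},
  {"offset": [0, 0, 25], "twist": 0},
  {"offset": [0, 0, 25], "twist": 0},
  {"offset": [0, 0, 15], "twist": 0},
  {"offset": [0, 0, 11], "twist": 0},
  {"offset": [0, 0, 5], "twist": 0},
  {"offset": [0, 0, 0], "twist": 0},
])

```text
clock: 21.45
position: [0.4125, -0.208, 0.1251]
orientation: [0.172, 0.985, 0.0, -0.0]
force: [0.4, -0.7, -0.2]
grip_width: 0.0458
```

>>> step_arm([
  {"offset": [0, 0, 0], "twist": 0},
  {"offset": [0, 0, 0], "twist": 0},
  {"offset": [0, 0, 0], "twist": 0},
  {"offset": [0, 0, 0], "twist": 0},
  {"offset": [0, 0, 0], "twist": 0},
], grip=255)

```text
clock: 21.95
position: [0.413, -0.2086, 0.1262]
orientation: [0.172, 0.985, -0.0, 0.001]
force: [-1.7, 1.3, 4.0]
grip_width: 0.0297
```

Run:
```python
from h import *
plan(.4124,-.2075,.125,np.pi+TH)
```

```text
pos [ 0.413  -0.2086  0.1262] yaw 2.7958 zaxis [ 0.001 -0.001 -1.   ] offset mm [0.9 0.8 1.2] twist -0.3047720577305775
```

>>> step_arm([
  {"offset": [0, 0, -5], "twist": 0},
  {"offset": [0, 0, -10], "twist": 0},
  {"offset": [0, 0, -20], "twist": 0},
  {"offset": [0, 0, -20], "twist": 0},
  {"offset": [0, 0, -20], "twist": 0},
  {"offset": [0, 0, -15], "twist": 0},
  {"offset": [0, 0, -2], "twist": -0.05},
  {"offset": [0, 0, 0], "twist": -0.06},
  {"offset": [0, 0, 0], "twist": -0.07},
  {"offset": [0, 0, 0], "twist": -0.07},
  {"offset": [0, 0, 0], "twist": -0.055},
  {"offset": [0, 0, 0], "twist": 0},
  {"offset": [0, 0, 0], "twist": 0},
])

```text
clock: 23.25
position: [0.4125, -0.2082, 0.2177]
orientation: [0.021, 1.0, -0.0, 0.0]
force: [-0.1, 0.6, -2.9]
grip_width: 0.0301
```

Run:
```python
from h import *
planst(-50,-184,.217)
c=cap("wrist"); save(c,"wr13")
```

```text
pos [ 0.4125 -0.2082  0.2177] yaw 3.0993 zaxis [ 0. -0. -1.] offset mm [-119.7    1.6    0.7] twist -0.0012996204746724693
now hook st [-169.7 -185.5] w 0.0301 F [-0.1  0.6 -2.9] 23.25
```

View pics/wr13.png

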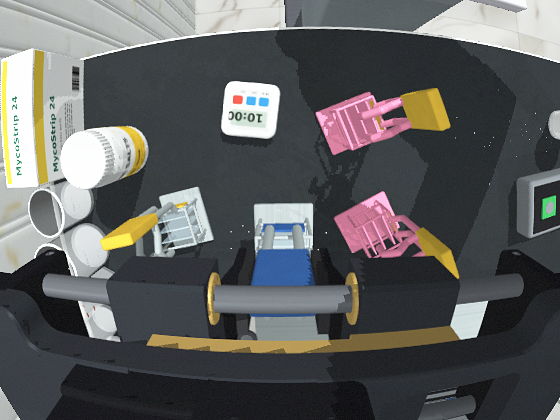

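>>> step_arm([
  {"offset": [-15, 0.5, 0], "twist": 0},
  {"offset": [-25, 0.5, 0], "twist": 0},
  {"offset": [-25, 0.5, 0], "twist": 0},
  {"offset": [-25, 0, 0], "twist": 0},
  {"offset": [-20, 0, 0], "twist": 0},
  {"offset": [-10, 0, 0], "twist": 0},
  {"offset": [0, 0, 0], "twist": 0},
])

```text
clock: 24.0
position: [0.533, -0.2116, 0.2171]
orientation: [0.02, 1.0, 0.0, -0.0]
force: [-0.2, 0.5, -1.5]
grip_width: 0.0296
```

Run:
```python
from h import *
planst(1.5,-184,.217)
c=cap("scene"); save(c,"sc13",(300,130,440,250),5)
```

```text
pos [ 0.533  -0.2116  0.2171] yaw 3.1009 zaxis [-0.001  0.    -1.   ] offset mm [-50.7  -0.1   0.1] twist 0.0003361828588932525
now hook st [ -49.2 -183.9] w 0.0296 F [-0.2  0.5 -1.5] 24.0
```

View pics/sc13.png

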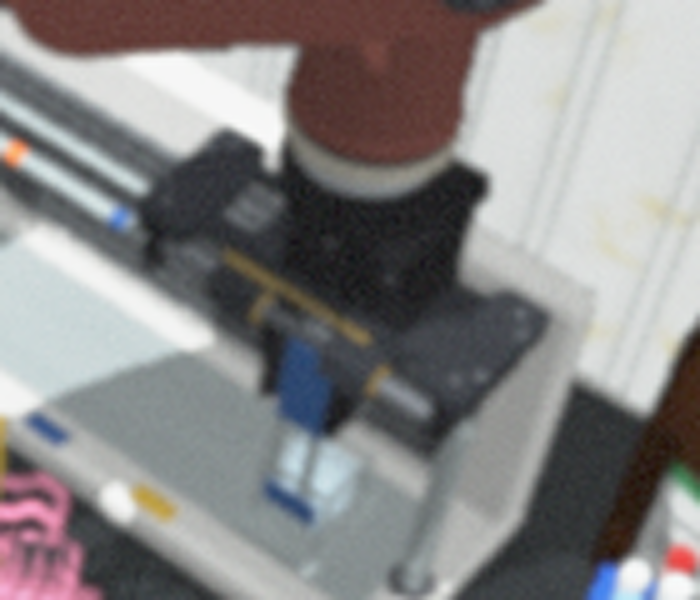

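>>> step_arm([
  {"offset": [-10, 0, 0], "twist": 0},
  {"offset": [-10, 0, 0], "twist": 0},
  {"offset": [-10, 0, 0], "twist": 0},
  {"offset": [-10, 0, 0], "twist": 0},
  {"offset": [-6, 0, 0], "twist": 0},
  {"offset": [-4, 0, 0], "twist": 0},
  {"offset": [-1.5, 0, 0], "twist": 0},
  {"offset": [0, 0, 0], "twist": 0},
])

```text
clock: 24.85
position: [0.584, -0.2137, 0.2173]
orientation: [0.02, 1.0, 0.0, -0.0]
force: [0.5, -0.2, -1.9]
grip_width: 0.0296
```

Run:
```python
from h import *
planst(1.5,-184,.183)
```

```text
pos [ 0.584  -0.2137  0.2173] yaw 3.1009 zaxis [-0.  0. -1.] offset mm [ 0.3 -0.1 34.3] twist 0.0003484205295123388
now hook st [   1.8 -183.9] w 0.0296 F [ 0.5 -0.2 -1.9] 24.85
```

>>> step_arm([
  {"offset": [0, 0, 8], "twist": 0},
  {"offset": [0, 0, 7], "twist": 0},
  {"offset": [0, 0, 5], "twist": 0},
  {"offset": [0, 0, 4], "twist": 0},
  {"offset": [0, 0, 4], "twist": 0},
  {"offset": [0, 0, 3], "twist": 0},
  {"offset": [0, 0, 3], "twist": 0},
  {"offset": [0, 0, 0], "twist": 0},
])

```text
clock: 25.65
position: [0.5838, -0.2136, 0.1829]
orientation: [0.02, 1.0, 0.0, -0.0]
force: [0.5, 0.2, -1.9]
grip_width: 0.0298
```

>>> step_arm([
  {"offset": [0, 10, 0], "twist": 0},
  {"offset": [0, 15, 0], "twist": 0},
  {"offset": [0, 15, 0], "twist": 0},
  {"offset": [0, 10, 0], "twist": 0},
  {"offset": [0, 0, 0], "twist": 0},
])

```text
clock: 26.15
position: [0.5862, -0.1616, 0.1836]
orientation: [0.019, 1.0, 0.0, 0.0]
force: [-0.3, -0.1, -1.7]
grip_width: 0.0298
```

Run:
```python
from h import *
planst(1.5,-1.5,.183)
c=cap("scene"); save(c,"sc14",(280,130,420,250),5)
```

```text
pos [ 0.5862 -0.1616  0.1836] yaw 3.1033 zaxis [ 0.  0. -1.] offset mm [1.000e-01 1.303e+02 7.000e-01] twist 0.0026861518693785946
now hook st [   1.9 -131.8] w 0.0298 F [-0.3 -0.1 -1.7] 26.15
```

View pics/sc14.png

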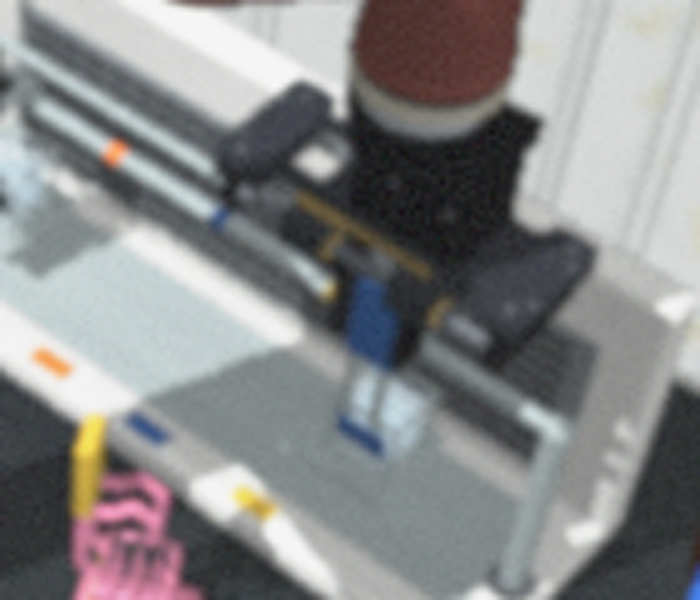

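>>> step_arm([
  {"offset": [0, 15, 0], "twist": 0.003},
  {"offset": [0, 15, 0], "twist": 0},
  {"offset": [0, 15, 0], "twist": 0},
  {"offset": [0, 15, 0], "twist": 0},
  {"offset": [0, 15, 0], "twist": 0},
  {"offset": [0, 15, 0], "twist": 0},
  {"offset": [0, 15, 0], "twist": 0},
  {"offset": [0, 15, 0], "twist": 0},
  {"offset": [0, 7, 0], "twist": 0},
  {"offset": [0, 3, 0], "twist": 0},
  {"offset": [0, 0, 0], "twist": 0},
])

```text
clock: 27.3
position: [0.5917, -0.0337, 0.1834]
orientation: [0.022, 1.0, -0.0, 0.0]
force: [0.3, -0.2, -2.3]
grip_width: 0.0297
```

Run:
```python
from h import *
planst(1.5,-1.2,.178)
```

```text
pos [ 0.5917 -0.0337  0.1834] yaw 3.0983 zaxis [ 0. -0. -1.] offset mm [0.7 2.6 5.4] twist -0.002302817429744586
now hook st [ 2.2 -3.8] w 0.0297 F [ 0.3 -0.2 -2.3] 27.3
```

>>> step_arm([
  {"offset": [0, 2.6, 0], "twist": -0.002},
  {"offset": [0, 0, 2], "twist": 0},
  {"offset": [0, 0, 2], "twist": 0},
  {"offset": [0, 0, 1], "twist": 0},
  {"offset": [0, 0, 0], "twist": 0},
  {"offset": [0, 0, 0], "twist": 0},
])

```text
clock: 27.9
position: [0.5921, -0.0316, 0.1787]
orientation: [0.021, 1.0, -0.0, 0.0]
force: [1.7, 0.4, -1.0]
grip_width: 0.0298
```

Run:
```python
from h import *
planst(1.5,-1.2,.178)
```

```text
pos [ 0.5921 -0.0316  0.1787] yaw 3.0995 zaxis [ 0.001 -0.    -1.   ] offset mm [1.  0.4 0.7] twist -0.0010650837328487484
now hook st [ 2.5 -1.6] w 0.0298 F [ 1.7  0.4 -1. ] 27.9
```

Seated (weight partly on the rail). Release and rise.

>>> step_arm([
  {"offset": [0, 0, 0.5], "twist": 0},
  {"offset": [0, 0, 0], "twist": 0},
  {"offset": [0, 0, 0], "twist": 0},
])

```text
clock: 28.2
position: [0.5922, -0.0315, 0.1784]
orientation: [0.021, 1.0, -0.0, 0.001]
force: [1.1, -1.0, 1.8]
grip_width: 0.0298
```

>>> step_arm([
  {"offset": [0, 0, 0], "twist": 0},
  {"offset": [0, 0, 0], "twist": 0},
  {"offset": [0, 0, 0], "twist": 0},
  {"offset": [0, 0, 0], "twist": 0},
], grip=140)

```text
clock: 28.6
position: [0.5915, -0.0311, 0.1777]
orientation: [0.021, 1.0, 0.0, -0.0]
force: [-0.2, 0.2, 0.8]
grip_width: 0.0392
```

>>> step_arm([
  {"offset": [0, 0, -10], "twist": 0},
  {"offset": [0, 0, -20], "twist": 0},
  {"offset": [0, 0, -25], "twist": 0},
  {"offset": [0, 0, -30], "twist": 0},
  {"offset": [0, 0, -25], "twist": 0},
  {"offset": [0, 0, 0], "twist": 0},
  {"offset": [0, 0, 0], "twist": 0},
])

```text
clock: 29.3
position: [0.5921, -0.0313, 0.2889]
orientation: [0.021, 1.0, -0.0, 0.001]
force: [0.1, -0.6, -0.5]
grip_width: 0.0394
```

Run:
```python
from h import *
planst(1.5,-1.2,.178)
c=cap("wrist"); save(c,"wr15");np.savez("pics/wr15.npz",**c); save(c,"wr15c",(215,150,375,260),4.5)
W=cloud(c,True)
X,Y,Z=np.moveaxis(W,-1,0)
for cy in (-.03,.137):
    m=(Z>.205)&(Z<.235)&(X<.615)&(X>.56)&(abs(Y-cy)<.05)
    p=W[m]; 
    if len(p)>20: print(m.sum(),cv2.minAreaRect((p[:,:2]*1000).astype(np.float32)),w2st(p.mean(0)),np.percentile(p[:,2],[5,50,95]))
```

```text
pos [ 0.5921 -0.0313  0.2889] yaw 3.0998 zaxis [ 0.002 -0.    -1.   ] offset mm [  1.2   0.2 110.9] twist -0.0007885908515277151
now hook st [ 2.5 -1.4] w 0.0394 F [ 0.1 -0.6 -0.5] 29.3
694 ((591.7716064453125, -31.792686462402344), (29.780277252197266, 10.1099853515625), 87.31204986572266) [-27.28220976  -1.93091662] [0.20755002 0.21995268 0.22139027]
506 ((599.1046142578125, 136.01927185058594), (30.561647415161133, 10.688740730285645), 87.6612548828125) [-26.70494607 163.60986781] [0.20723633 0.21975085 0.221525  ]
```

View pics/wr15.png

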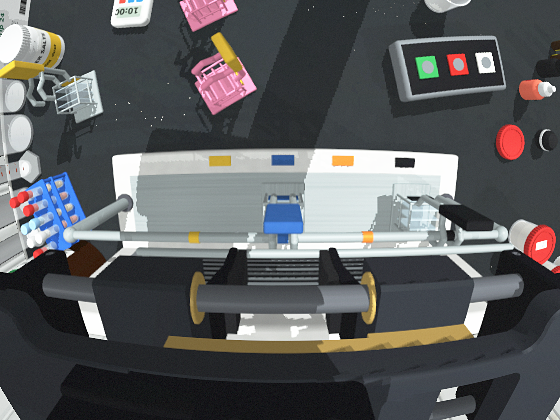

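View pics/wr15c.png

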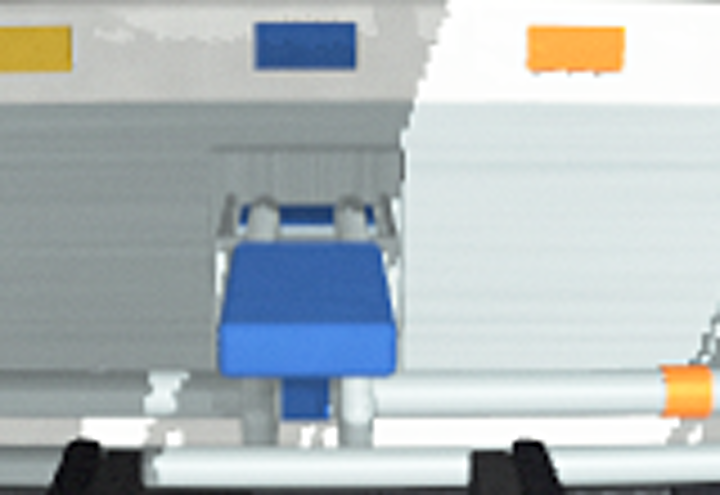

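>>> step_arm([
  {"offset": [15, -30, 0], "twist": 0},
  {"offset": [15, -30, 0], "twist": 0},
  {"offset": [15, -30, 0], "twist": 0},
  {"offset": [15, -30, 0], "twist": 0},
  {"offset": [15, -30, 0], "twist": 0},
  {"offset": [15, -30, 0], "twist": 0},
  {"offset": [15, -30, 0], "twist": 0},
  {"offset": [5, -30, 0], "twist": 0},
  {"offset": [0, -20, 0], "twist": 0},
  {"offset": [0, -10, 0], "twist": 0},
  {"offset": [0, 0, 0], "twist": 0},
  {"offset": [0, 0, 0], "twist": 0},
], grip=120)

```text
clock: 30.55
position: [0.4709, -0.2955, 0.2874]
orientation: [0.021, 1.0, 0.001, -0.0]
force: [-0.2, -0.9, 0.5]
grip_width: 0.0459
```

Run:
```python
from h import *
c=cap("wrist"); save(c,"wr16");np.savez("pics/wr16.npz",**c)
W=cloud(c,True); X,Y,Z=np.moveaxis(W,-1,0)
m=(Z>0.163)&(Z<0.176)&(abs(X-.41)<.06)&(abs(Y+.335)<.06); p=W[m]
r=cv2.minAreaRect((p[:,:2]*1000).astype(np.float32)); print(m.sum(),r,p.mean(0)); 
plan(r[0][0]/1000,r[0][1]/1000,.255,np.pi+.175)
```

```text
412 ((412.7457580566406, -336.06787109375), (10.530993461608887, 29.969879150390625), 9.570706367492676) [ 0.41260196 -0.3355788   0.16894917]
pos [ 0.471  -0.2954  0.2876] yaw 3.1009 zaxis [-0.     0.001 -1.   ] offset mm [ 56.6 -43.1  32.6] twist -0.21567595626210778
```

View pics/wr16.png

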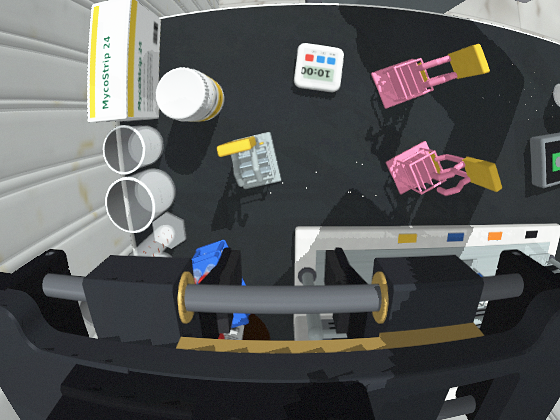

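Run:
```python
from h import *
for n in ("top0","scene0","wr16"):
    c=dict(np.load(f"pics/{n}.npz")); W=cloud(c,n[0]=='w'); X,Y,Z=np.moveaxis(W,-1,0)
    for a,b in ((-.40,-.37),(-.43,-.40),(-.46,-.43),(-.5,-.46)):
        m=(X>.28)&(X<.56)&(Y>a)&(Y<b)&(Z<.5); print(n,a,b,m.sum(),np.nanmax(Z[m]) if m.any() else None)
```

```text
top0 -0.4 -0.37 1309 0.1088178157647881
top0 -0.43 -0.4 998 0.10942576959869865
top0 -0.46 -0.43 1359 0.23644287151138343
top0 -0.5 -0.46 2160 0.23803051980077228
scene0 -0.4 -0.37 1102 0.10772590897686796
scene0 -0.43 -0.4 1296 0.10849802164046274
scene0 -0.46 -0.43 1264 0.23605933712017635
scene0 -0.5 -0.46 1991 0.23856741503580048
wr16 -0.4 -0.37 10469 0.40078094451131274
wr16 -0.43 -0.4 3876 0.10596082194745127
wr16 -0.46 -0.43 3867 0.1251509391320093
wr16 -0.5 -0.46 7738 0.23563326216415206
```

>>> step_arm([
  {"offset": [19, -14.4, 10], "twist": 0},
  {"offset": [19, -14.4, 11], "twist": 0},
  {"offset": [18.6, -14.3, 11], "twist": 0},
  {"offset": [0, 0, 0], "twist": -0.1},
  {"offset": [0, 0, 0], "twist": -0.1},
  {"offset": [0, 0, 0], "twist": -0.008},
  {"offset": [0, 0, 0], "twist": 0},
  {"offset": [0, 0, 0], "twist": 0},
])

```text
clock: 31.4
position: [0.4127, -0.3366, 0.2561]
orientation: [-0.083, 0.997, -0.0, 0.0]
force: [0.2, 0.3, 0.5]
grip_width: 0.0458
```

Run:
```python
from h import *
plan(.4127,-.3360,.125,np.pi+.167)
```

```text
pos [ 0.4127 -0.3366  0.2561] yaw -2.9762 zaxis [ 0. -0. -1.] offset mm [-1.000e-01  7.000e-01  1.311e+02] twist -0.0016568077653360547
```

Run:
```python
from h import *
for n in ("top0","scene0"):
    c=dict(np.load(f"pics/{n}.npz")); W=cloud(c); X,Y,Z=np.moveaxis(W,-1,0)
    m=(X>.2)&(X<.75)&(Y>-.5)&(Y<-.38)&(Z>.15)&(Z<.26); p=W[m]
    print(n,m.sum(),np.percentile(p[:,0],[0,5,50,95,100]).round(3),np.percentile(p[:,1],[5,50,95,100]).round(3))
```

```text
top0 1746 [0.522 0.528 0.671 0.725 0.749] [-0.487 -0.443 -0.384 -0.38 ]
scene0 2423 [0.522 0.527 0.677 0.73  0.75 ] [-0.493 -0.445 -0.387 -0.38 ]
```

>>> step_arm([
  {"offset": [0, 0.5, 25], "twist": 0},
  {"offset": [0, 0, 25], "twist": 0},
  {"offset": [0, 0, 25], "twist": 0},
  {"offset": [0, 0, 25], "twist": 0},
  {"offset": [0, 0, 15], "twist": 0},
  {"offset": [0, 0, 11], "twist": 0},
  {"offset": [0, 0, 5], "twist": 0},
  {"offset": [0, 0, 0], "twist": 0},
])

```text
clock: 32.2
position: [0.4122, -0.3367, 0.1249]
orientation: [-0.083, 0.997, 0.0, -0.0]
force: [-0.1, -0.1, 0.2]
grip_width: 0.046
```

>>> step_arm([
  {"offset": [0, 0, 0], "twist": 0},
  {"offset": [0, 0, 0], "twist": 0},
  {"offset": [0, 0, 0], "twist": 0},
  {"offset": [0, 0, 0], "twist": 0},
  {"offset": [0, 0, 0], "twist": 0},
], grip=255)

```text
clock: 32.7
position: [0.4125, -0.3372, 0.1258]
orientation: [-0.083, 0.997, -0.001, 0.0]
force: [-0.6, -0.1, 3.5]
grip_width: 0.0299
```

>>> step_arm([
  {"offset": [0, 0, -5], "twist": 0},
  {"offset": [0, 0, -10], "twist": 0},
  {"offset": [0, 0, -20], "twist": 0},
  {"offset": [0, 0, -20], "twist": 0},
  {"offset": [0, 0, -20], "twist": 0},
  {"offset": [0, 0, -15], "twist": 0},
  {"offset": [0, 0, -2], "twist": 0.05},
  {"offset": [0, 0, 0], "twist": 0.06},
  {"offset": [0, 0, 0], "twist": 0.06},
  {"offset": [0, 0, 0], "twist": 0.037},
  {"offset": [0, 0, 0], "twist": 0},
  {"offset": [0, 0, 0], "twist": 0},
])

```text
clock: 33.9
position: [0.4121, -0.3366, 0.217]
orientation: [0.02, 1.0, 0.0, -0.0]
force: [0.0, -0.4, -2.1]
grip_width: 0.0301
```

Run:
```python
from h import *
planst(-50,-184,.217)
c=cap("wrist"); save(c,"wr17")
```

```text
pos [ 0.4121 -0.3366  0.217 ] yaw 3.1019 zaxis [-0.  0. -1.] offset mm [-115.1  129.6    0. ] twist 0.0012952731740512036
now hook st [-164.9 -313.8] w 0.0301 F [ 0.  -0.4 -2.1] 33.9
```

View pics/wr17.png

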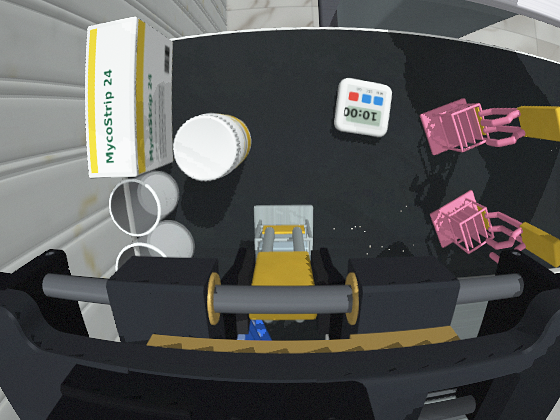

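>>> step_arm([
  {"offset": [0, 15, 0], "twist": 0},
  {"offset": [0, 25, 0], "twist": 0},
  {"offset": [0, 25, 0], "twist": 0},
  {"offset": [0, 25, 0], "twist": 0},
  {"offset": [0, 25, 0], "twist": 0},
  {"offset": [-15, 14, 0], "twist": 0},
  {"offset": [-25, 0, 0], "twist": 0},
  {"offset": [-25, 0, 0], "twist": 0},
  {"offset": [-25, 0, 0], "twist": 0},
  {"offset": [-15, 0, 0], "twist": 0},
  {"offset": [-10, 0, 0], "twist": 0},
  {"offset": [0, 0, 0], "twist": 0},
])

```text
clock: 35.15
position: [0.5329, -0.2118, 0.2167]
orientation: [0.02, 1.0, 0.0, -0.0]
force: [-0.3, 1.0, -2.1]
grip_width: 0.03
```

Run:
```python
from h import *
planst(1.5,-184,.217)
```

```text
pos [ 0.5329 -0.2118  0.2167] yaw 3.1019 zaxis [-0.  0. -1.] offset mm [-50.9   0.1  -0.3] twist 0.0013149284357947266
now hook st [ -49.4 -184.2] w 0.03 F [-0.3  1.  -2.1] 35.15
```

>>> step_arm([
  {"offset": [-10, 0, 0], "twist": 0},
  {"offset": [-10, 0, 0], "twist": 0},
  {"offset": [-10, 0, 0], "twist": 0},
  {"offset": [-10, 0, 0], "twist": 0},
  {"offset": [-6, 0, 0], "twist": 0},
  {"offset": [-4, 0, 0], "twist": 0},
  {"offset": [-1.3, 0, 0], "twist": 0},
  {"offset": [0, 0, 0], "twist": 0},
])

```text
clock: 35.95
position: [0.5836, -0.2145, 0.2168]
orientation: [0.02, 1.0, 0.0, -0.0]
force: [-0.2, 0.1, -1.4]
grip_width: 0.03
```

>>> step_arm([
  {"offset": [0, 0, 8], "twist": 0},
  {"offset": [0, 0, 7], "twist": 0},
  {"offset": [0, 0, 5], "twist": 0},
  {"offset": [0, 0, 4], "twist": 0},
  {"offset": [0, 0, 4], "twist": 0},
  {"offset": [0, 0, 3], "twist": 0},
  {"offset": [0, 0, 3], "twist": 0},
  {"offset": [0, 0, 0], "twist": 0},
])

```text
clock: 36.75
position: [0.5834, -0.2145, 0.1825]
orientation: [0.02, 1.0, 0.0, -0.0]
force: [0.5, 0.2, -3.1]
grip_width: 0.0291
```

Run:
```python
from h import *
planst(1.5,-86.5,.183)
c=cap("scene"); save(c,"sc18",(280,120,420,240),5)
```

```text
pos [ 0.5834 -0.2145  0.1825] yaw 3.1008 zaxis [-0.001  0.    -1.   ] offset mm [-0.3 98.2 -0.5] twist 0.00021288877639413784
now hook st [   1.3 -184.7] w 0.0291 F [ 0.5  0.2 -3.1] 36.75
```

View pics/sc18.png

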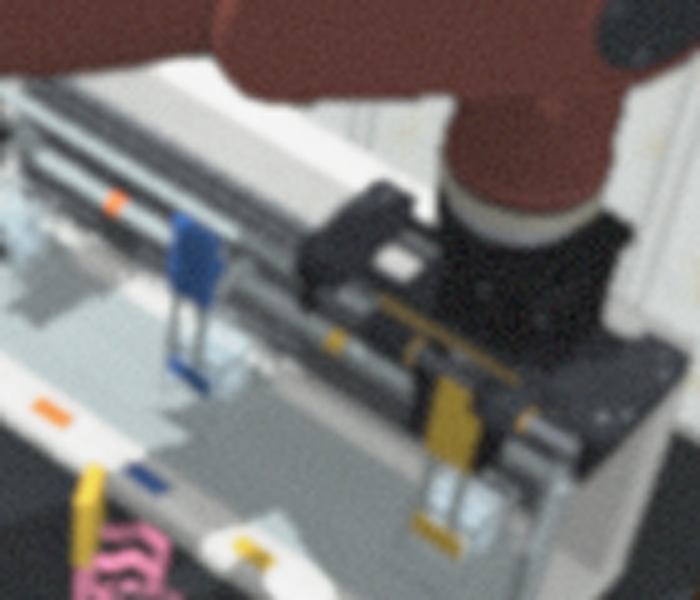

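>>> step_arm([
  {"offset": [-0.3, 10, -0.5], "twist": 0},
  {"offset": [0, 15, 0], "twist": 0},
  {"offset": [0, 15, 0], "twist": 0},
  {"offset": [0, 15, 0], "twist": 0},
  {"offset": [0, 15, 0], "twist": 0},
  {"offset": [0, 15, 0], "twist": 0},
  {"offset": [0, 8, 0], "twist": 0},
  {"offset": [0, 4, 0], "twist": 0},
  {"offset": [0, 0, 0], "twist": 0},
  {"offset": [0, 0, 0], "twist": 0},
])

```text
clock: 37.8
position: [0.5879, -0.1181, 0.1835]
orientation: [0.021, 1.0, -0.0, 0.0]
force: [-0.5, 0.2, -1.7]
grip_width: 0.0297
```

Run:
```python
from h import *
planst(1.5,-87,.178)
```

```text
pos [ 0.5879 -0.1181  0.1835] yaw 3.1006 zaxis [ 0. -0. -1.] offset mm [0.3 1.2 5.5] twist -2.2233504234137058e-05
now hook st [  1.8 -88.2] w 0.0297 F [-0.5  0.2 -1.7] 37.8
```

>>> step_arm([
  {"offset": [0, 1, 0], "twist": 0},
  {"offset": [0, 0, 2], "twist": 0},
  {"offset": [0, 0, 2], "twist": 0},
  {"offset": [0, 0, 1.5], "twist": 0},
  {"offset": [0, 0, 0], "twist": 0},
  {"offset": [0, 0, 0], "twist": 0},
])

```text
clock: 38.4
position: [0.5879, -0.1168, 0.1779]
orientation: [0.02, 1.0, -0.0, 0.0]
force: [0.4, -0.2, -2.6]
grip_width: 0.03
```

>>> step_arm([
  {"offset": [0, 0, 0], "twist": 0},
  {"offset": [0, 0, 0], "twist": 0},
  {"offset": [0, 0, 0], "twist": 0},
  {"offset": [0, 0, 0], "twist": 0},
], grip=140)

```text
clock: 38.8
position: [0.588, -0.1167, 0.1782]
orientation: [0.02, 1.0, -0.0, 0.0]
force: [0.4, -0.5, 0.3]
grip_width: 0.0387
```

>>> step_arm([
  {"offset": [0, 0, -10], "twist": 0},
  {"offset": [0, 0, -20], "twist": 0},
  {"offset": [0, 0, -25], "twist": 0},
  {"offset": [0, 0, -30], "twist": 0},
  {"offset": [0, 0, -25], "twist": 0},
  {"offset": [0, 0, 0], "twist": 0},
  {"offset": [0, 0, 0], "twist": 0},
])

```text
clock: 39.5
position: [0.5882, -0.1168, 0.289]
orientation: [0.02, 1.0, -0.0, 0.001]
force: [-0.2, -0.1, -0.6]
grip_width: 0.0396
```

Run:
```python
from h import *
planst(1.5,-87,.178)
c=cap("wrist"); save(c,"wr19");np.savez("pics/wr19.npz",**c); save(c,"wr19c",(215,150,375,260),4.5)
W=cloud(c,True)
X,Y,Z=np.moveaxis(W,-1,0)
for cy in (-.118,-.03,.137):
    m=(Z>.205)&(Z<.235)&(X<.615)&(X>.56)&(abs(Y-cy)<.035)
    p=W[m]; 
    if len(p)>20: r=cv2.minAreaRect((p[:,:2]*1000).astype(np.float32)); print(m.sum(),r,w2st(np.array(r[0])/1000),np.percentile(p[:,2],[5,50,95]))
```

```text
pos [ 0.5882 -0.1168  0.289 ] yaw 3.1008 zaxis [ 0.002 -0.001 -1.   ] offset mm [  0.8  -0.  111. ] twist 0.00021563781698752393
now hook st [  2.1 -86.9] w 0.0396 F [-0.2 -0.1 -0.6] 39.5
696 ((588.52099609375, -117.1969223022461), (29.839412689208984, 9.898451805114746), 88.22383880615234) [-25.62139862 -87.32048795] [0.20730146 0.22004859 0.22148661]
640 ((591.6763916015625, -32.12826919555664), (29.40371322631836, 10.015204429626465), 87.59832763671875) [-25.95549254  -2.19399006] [0.2069159  0.21986479 0.22161944]
344 ((598.6000366210938, 135.33677673339844), (29.881488800048828, 9.968456268310547), 89.18849182128906) [-25.90180943 165.41411114] [0.2063588  0.21908443 0.22154297]
```

View pics/wr19.png

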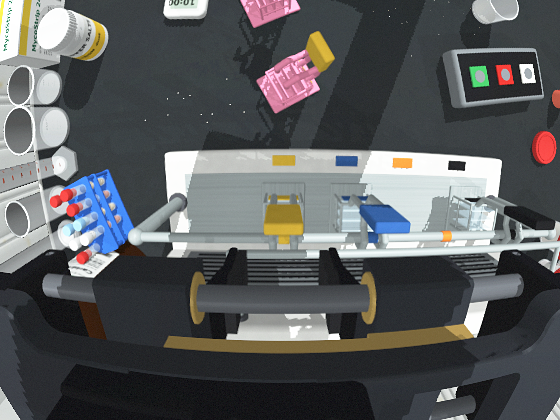

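View pics/wr19c.png

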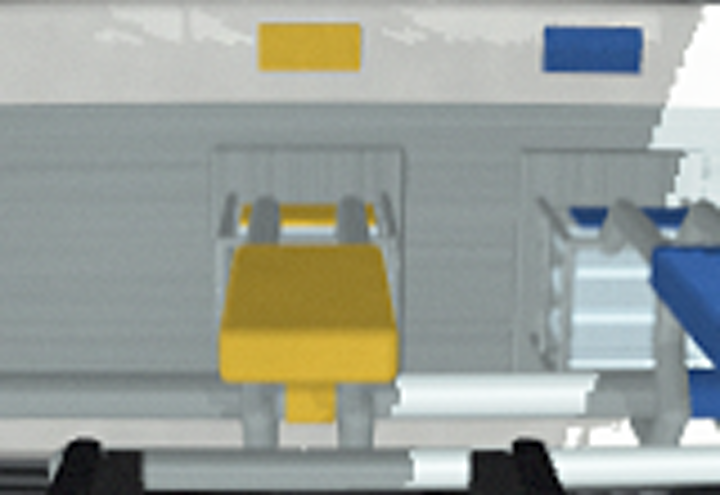

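>>> step_arm([
  {"offset": [0, 20, 0], "twist": 0},
  {"offset": [0, 30, 0], "twist": 0},
  {"offset": [0, 30, 0], "twist": 0},
  {"offset": [0, 30, 0], "twist": 0},
  {"offset": [0, 30, 0], "twist": 0},
  {"offset": [0, 30, 0], "twist": 0},
  {"offset": [0, 30, 0], "twist": 0},
  {"offset": [0, 30, 0], "twist": 0},
  {"offset": [0, 15, 0], "twist": 0},
  {"offset": [0, 5, 0], "twist": 0},
  {"offset": [0, 0, 0], "twist": 0},
  {"offset": [0, 0, 0], "twist": 0},
], grip=255)

```text
clock: 40.75
position: [0.5981, 0.132, 0.2876]
orientation: [0.021, 1.0, -0.0, -0.0]
force: [-0.2, 0.4, -0.1]
grip_width: 0.0004
```

Run:
```python
from h import *
planst(1.5,167,.178)
c=cap("wrist"); save(c,"wr20");np.savez("pics/wr20.npz",**c); save(c,"wr20c",(195,150,355,260),4.5)
W=cloud(c,True)
X,Y,Z=np.moveaxis(W,-1,0)
for cy in (-.118,-.03,.137):
    m=(Z>.205)&(Z<.235)&(X<.615)&(X>.56)&(abs(Y-cy)<.035)
    p=W[m]; 
    if len(p)>20: r=cv2.minAreaRect((p[:,:2]*1000).astype(np.float32)); print(m.sum(),r,w2st(np.array(r[0])/1000),np.percentile(p[:,2],[5,50,95]))
```

```text
pos [0.5981 0.132  0.2876] yaw 3.0999 zaxis [-0.001 -0.001 -1.   ] offset mm [  0.2   5.1 109.6] twist -0.0006993674986643938
now hook st [  1.7 162. ] w 0.0004 F [-0.2  0.4 -0.1] 40.75
357 ((589.11865234375, -115.75507354736328), (31.948680877685547, 10.822225570678711), 86.91565704345703) [-25.08334387 -85.85535386] [0.2068798  0.21934492 0.22136526]
520 ((591.9508666992188, -31.275375366210938), (30.82404899597168, 10.306262969970703), 87.35966491699219) [-25.71620696  -1.33056266] [0.20661549 0.219596   0.22138258]
706 ((598.6170654296875, 136.9904022216797), (30.103662490844727, 10.536306381225586), 86.87093353271484) [-25.95257459 167.06704493] [0.20780185 0.21998313 0.22150139]
```

View pics/wr20.png

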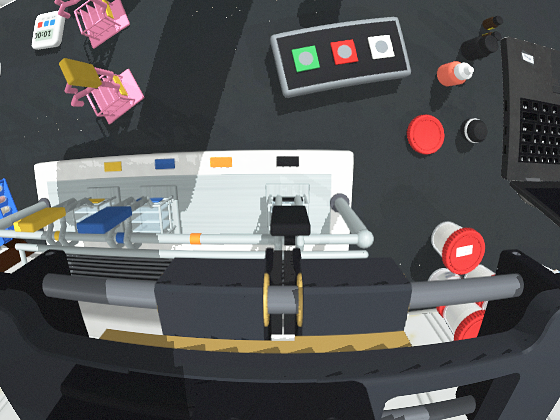

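View pics/wr20c.png

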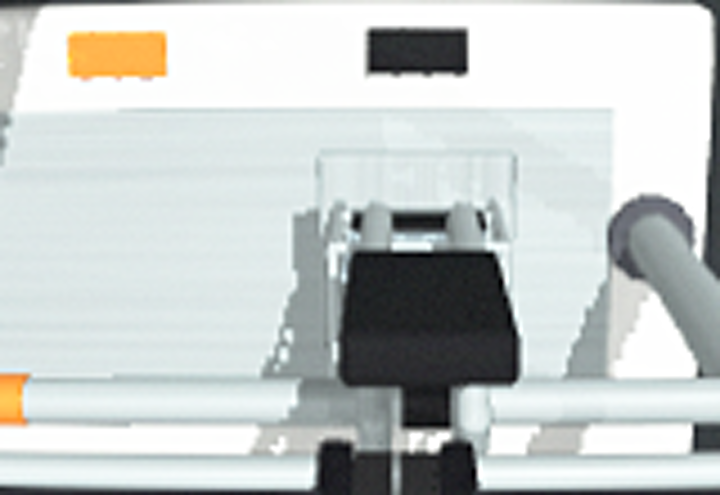

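Run:
```python
from h import *
c=dict(np.load("pics/wr20.npz"))
for p in ((306,58),(344,52),(381,47)): print(plane_pt(c,*p,.04,True).round(4))
plan(.4374,.1662,.10,np.pi+.18)
```

```text
[0.4388 0.1671 0.04  ]
[0.4309 0.2153 0.04  ]
[0.4221 0.2645 0.04  ]
pos [0.5982 0.1318 0.2877] yaw 3.0995 zaxis [-0.    -0.001 -1.   ] offset mm [162.   27.7 187.8] twist -0.22207904925349142
```

>>> step_arm([
  {"offset": [15, 2, 0], "twist": 0},
  {"offset": [28, 5, 0], "twist": 0},
  {"offset": [28, 5, 0], "twist": 0},
  {"offset": [28, 5, 0], "twist": 0},
  {"offset": [28, 5, 0], "twist": 0},
  {"offset": [25, 4, 0], "twist": 0},
  {"offset": [10, 1.7, 20], "twist": 0},
  {"offset": [0, 0, 30], "twist": 0},
  {"offset": [0, 0, 30], "twist": 0},
  {"offset": [0, 0, 30], "twist": 0},
  {"offset": [0, 0, 30], "twist": 0},
  {"offset": [0, 0, 30], "twist": 0},
  {"offset": [0, 0, 17], "twist": 0},
  {"offset": [0, 0, 0], "twist": 0},
  {"offset": [0, 0, 0], "twist": 0},
])

```text
clock: 42.3
position: [0.4377, 0.1668, 0.1015]
orientation: [0.021, 1.0, -0.0, 0.0]
force: [0.3, -0.2, 0.5]
grip_width: 0.0006
```

Run:
```python
from h import *
plan(.4377,.1665,.048)
c=cap("wrist"); save(c,"wr21"); c=cap("scene"); save(c,"sc21",(180,80,420,250),3)
c=cap("top"); save(c,"top21",(170,90,410,290),3)
```

```text
pos [0.4377 0.1668 0.1015] yaw 3.0997 zaxis [ 0. -0. -1.] offset mm [ 0.  -0.3 53.5] twist None
```

View pics/wr21.png

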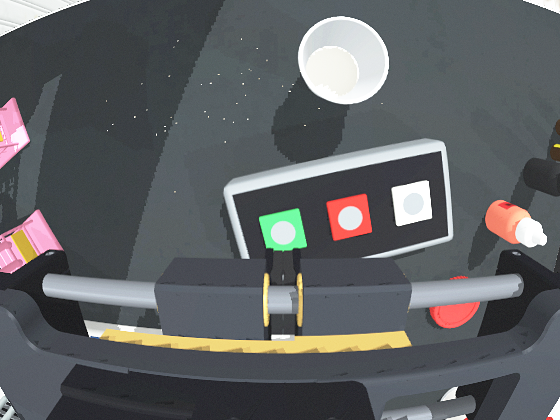

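View pics/sc21.png

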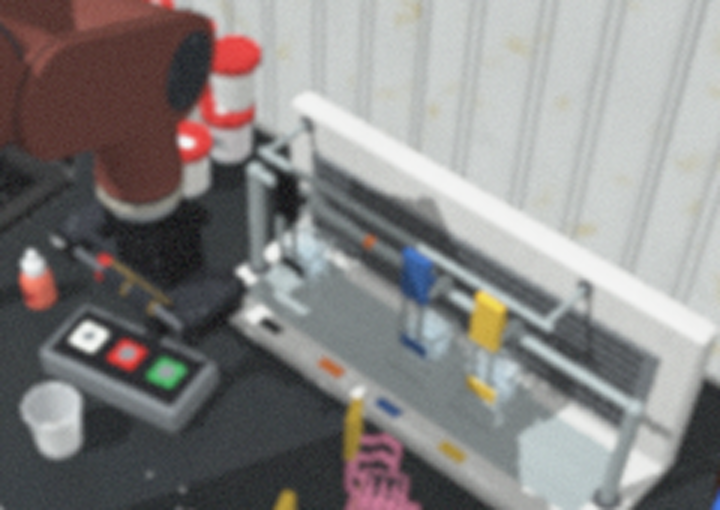

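View pics/top21.png

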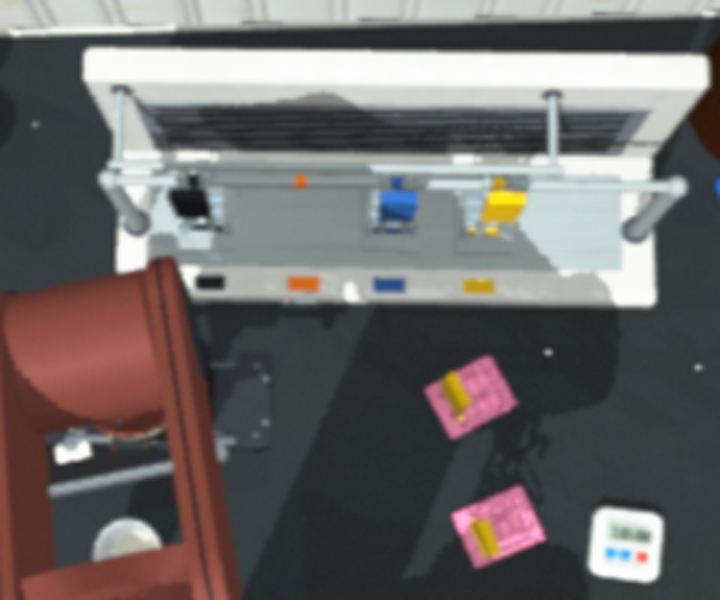

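>>> step_arm([
  {"offset": [0, 0, 25], "twist": 0},
  {"offset": [0, 0, 20], "twist": 0},
  {"offset": [0, 0, 10], "twist": 0},
  {"offset": [0, 0, 3], "twist": 0},
  {"offset": [0, 0, 0], "twist": 0},
  {"offset": [0, 0, 0], "twist": 0},
])

```text
clock: 43.05
position: [0.4383, 0.1676, 0.044]
orientation: [0.02, 1.0, 0.0, 0.001]
force: [0.5, -0.4, 0.2]
grip_width: 0.0002
```

>>> step_arm([
  {"offset": [0, 0, 1], "twist": 0},
  {"offset": [0, 0, 1], "twist": 0},
  {"offset": [0, 0, 0.5], "twist": 0},
  {"offset": [0, 0, 0], "twist": 0},
])

```text
clock: 43.45
position: [0.4373, 0.1674, 0.0405]
orientation: [0.02, 1.0, 0.0, 0.0]
force: [0.0, 0.3, -0.3]
grip_width: 0.0003
```

>>> step_arm([
  {"offset": [0, 0, 0.7], "twist": 0},
  {"offset": [0, 0, 0.7], "twist": 0},
  {"offset": [0, 0, 0.6], "twist": 0},
  {"offset": [0, 0, 0], "twist": 0},
])

```text
clock: 43.85
position: [0.4374, 0.1674, 0.039]
orientation: [0.02, 1.0, -0.0, -0.0]
force: [-3.2, -1.5, 7.8]
grip_width: 0.0005
```

>>> step_arm([
  {"offset": [0, 0, 0.4], "twist": 0},
  {"offset": [0, 0, 0], "twist": 0},
])

```text
clock: 44.05
position: [0.4375, 0.1674, 0.0388]
orientation: [0.02, 1.0, -0.0, -0.0]
force: [-4.3, -1.7, 10.4]
grip_width: 0.0004
```

>>> step_arm([
  {"offset": [0, 0, 0.5], "twist": 0},
  {"offset": [0, 0, 0], "twist": 0},
  {"offset": [0, 0, 0], "twist": 0},
  {"offset": [0, 0, 0], "twist": 0},
  {"offset": [0, 0, 0], "twist": 0},
  {"offset": [0, 0, 0], "twist": 0},
  {"offset": [0, 0, 0], "twist": 0},
  {"offset": [0, 0, 0], "twist": 0},
  {"offset": [0, 0, 0], "twist": 0},
  {"offset": [0, 0, 0], "twist": 0},
  {"offset": [0, 0, 0], "twist": 0},
  {"offset": [0, 0, 0], "twist": 0},
  {"offset": [0, 0, 0], "twist": 0},
])

```text
clock: 45.35
position: [0.4374, 0.1675, 0.0388]
orientation: [0.02, 1.0, -0.0, -0.0]
force: [-6.2, -1.2, 13.7]
grip_width: 0.0007
```

Run:
```python
from h import *
print(state()["force"],state()["position"])
c=cap("scene"); save(c,"sc22",(180,80,420,250),3)
```

```text
[-6.16621292 -1.24382039 13.71313561] [0.4374497  0.16745727 0.03876264]
```

View pics/sc22.png

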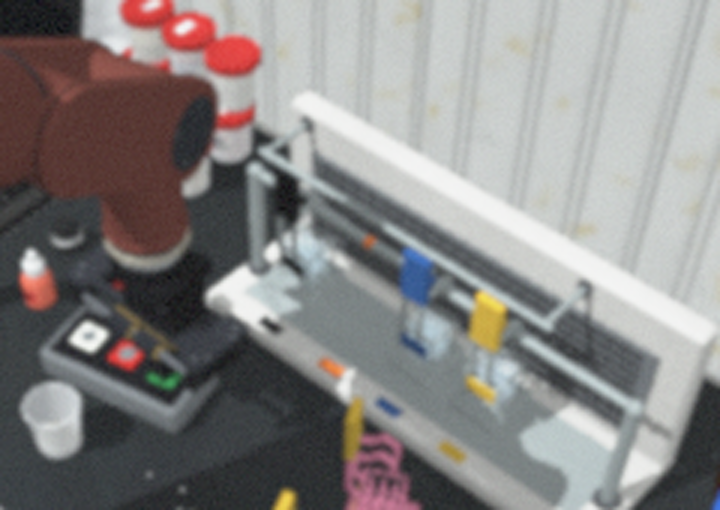

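>>> step_arm([
  {"offset": [0, 0, -5], "twist": 0},
  {"offset": [0, 0, -20], "twist": 0},
  {"offset": [0, 0, -30], "twist": 0},
  {"offset": [0, 0, -35], "twist": 0},
  {"offset": [0, 0, -35], "twist": 0},
  {"offset": [0, 0, -35], "twist": 0},
  {"offset": [0, 0, -35], "twist": 0},
  {"offset": [-10, 0, -30], "twist": 0},
  {"offset": [-25, 0, -15], "twist": 0},
  {"offset": [-28, -10, 0], "twist": 0},
  {"offset": [-28, -10, 0], "twist": 0},
  {"offset": [-28, -15, 0], "twist": 0},
  {"offset": [-15, -15, 0], "twist": 0},
  {"offset": [0, 0, 0], "twist": 0},
  {"offset": [0, 0, 0], "twist": 0},
  {"offset": [0, 0, 0], "twist": 0},
])

```text
clock: 47.0
position: [0.5684, 0.1124, 0.2775]
orientation: [0.02, 1.0, 0.0, -0.0]
force: [1.0, 0.5, 0.3]
grip_width: 0.0003
```

Run:
```python
from h import *
print(state()["position"],state()["force"],state()["joint_velocities"].round(3))
c=cap("wrist"); save(c,"wr23");np.savez("pics/wr23.npz",**c); save(c,"wr23c",(50,140,350,270),2.6)
W=cloud(c,True)
X,Y,Z=np.moveaxis(W,-1,0)
for cy in (-.118,-.03,.137):
    m=(Z>.205)&(Z<.235)&(X<.615)&(X>.56)&(abs(Y-cy)<.035)
    p=W[m]; 
    if len(p)>20: r=cv2.minAreaRect((p[:,:2]*1000).astype(np.float32)); print(m.sum(),r,w2st(np.array(r[0])/1000).round(1),np.percentile(p[:,2],[5,50,95]))
```

```text
[0.56839446 0.11244947 0.27745267] [0.98057858 0.48821667 0.27474211] [ 0.008 -0.007 -0.002 -0.002 -0.003 -0.001]
111 ((584.787353515625, -123.33158111572266), (6.2329864501953125, 18.751909255981445), 17.444839477539062) [-29.1 -93.6] [0.20653797 0.21673224 0.22118831]
588 ((592.0328369140625, -30.804462432861328), (30.33570671081543, 10.536906242370605), 88.30699920654297) [-25.7  -0.9] [0.2064096  0.21916651 0.22124892]
69 ((594.2981567382812, 138.44590759277344), (26.263723373413086, 1.9469623565673828), 85.32426452636719) [-30.3 168.3] [0.20519298 0.20682746 0.20856261]
```

View pics/wr23c.png

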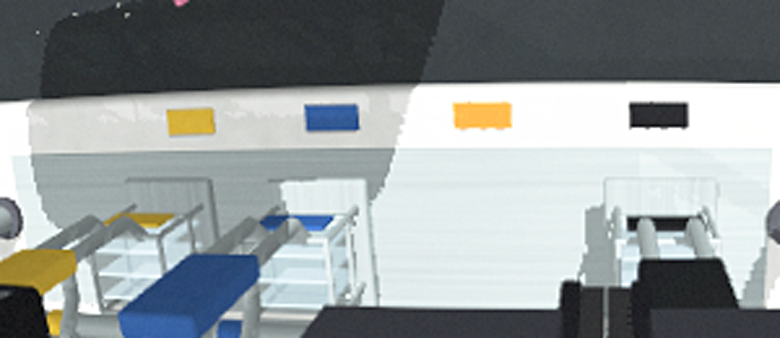

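Run:
```python
from h import *
c=cap("scene"); W=cloud(c); X,Y,Z=np.moveaxis(W,-1,0); hsv=cv2.cvtColor(c["img"],cv2.COLOR_RGB2HSV)
save(c,"sc24",(180,80,420,250),3)
for nm,lo,hi,s in (("yellow",20,32,120),("blue",105,125,110)):
    m=(hsv[...,0]>=lo)&(hsv[...,0]<=hi)&(hsv[...,1]>s)&(Z>.175)&(Z<.23)&(X>.55)&(X<.62); p=W[m]; print(nm,m.sum(),w2st(p.mean(0)).round(1),p.mean(0).round(4))
print(state()["force"])
```

```text
yellow 138 [-29.2 -88. ] [ 0.5849 -0.1177  0.2023]
blue 118 [-29.6  -4.2] [ 0.588  -0.034   0.2021]
[-0.39038358 -0.2618934   0.21073796]
```

View pics/sc24.png

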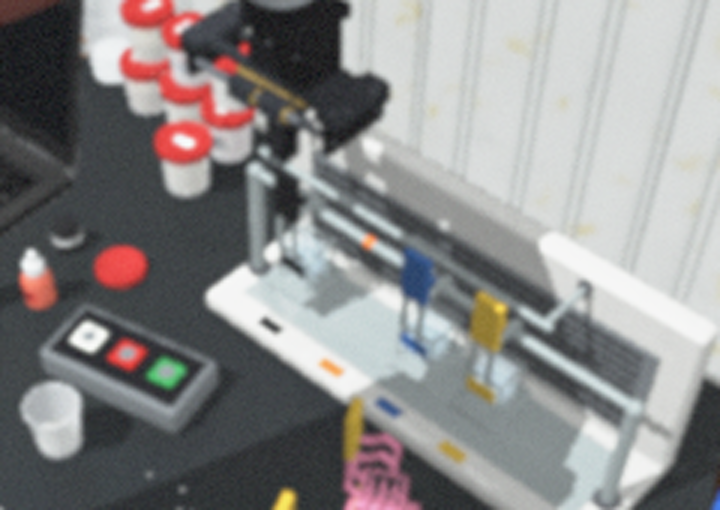

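The scene picture shows all three carriers hanging upright at their marks (blue tab at about 418,275; yellow at 488,320; black at 285,195). The gripper is well above them and the keys are free. I'm handing the job in.

```bash
python3 -c "
from h import *
print(robot.sign_off(), state()['clock'])"
```

```text
the job is handed in; nothing more can be done
the job is handed in; nothing more can be done
```

The job is handed in after about 47 s of robot time; no verdict was reported.

- **Zero key:** I pressed the white key to about 13.5 N while the rail was empty.
- **Carriers:** Black, blue and yellow were there. I saw no orange carrier in any view, and left the two pink look-alikes alone. I hooked the three on at the open right-hand end, slid them under the keeper bar and released them at their marks.
- **Start key:** I held the green key at 10–14 N for more than a second, then let go. The red key was not touched.

**Last checks:**
- **Position along the rail:** Close wrist views before the start press showed each colour band centred between its hook wires to within about 1 mm.
- **Height:** Each tab top was at 221–222 mm, as a properly seated carrier should be.
- **Across the rail:** The tabs measured about 2 mm further back than the design figure. I put this down to my estimate of the station's position, and it is within the 8 mm allowed.
- **After the start press:** The scene camera still showed all three in place. In the last wrist view, black and yellow were partly hidden by the gripper, so their tab positions from that picture were unreliable. The scene camera put yellow at its mark, but black was only checked by eye after the press. It also put blue about 3 mm to the right of where the wrist view had it, still within 8 mm.
- **Knocks:** I saw no carrier knocked aside during the run.

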